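Load a blood analyser for a control run

ROBOT

A 6-joint arm with a two-finger parallel gripper is mounted at the origin on the work surface. World frame = base frame: x ahead of the robot, y to its left, z up, the work surface at z = 0. Lengths are in m, angles in rad, forces in N, time in s.
With the tool pointing down it reaches from about 0.35 to 0.775 m from the base axis. Payload 7.3 kg.
Tool frame: the origin (TCP) lies between the finger pads; the fingertips stand 11 mm ahead of it and the grasp point (between the pads) lies 8 mm behind it; z points along the fingers, y is the direction in which the jaws open and shut (so a half turn about z gives the same grasp; the last joint's range is limited). The gripper opens to 92 mm and grips with 3 to 60 N. Pads are 19 mm wide; open, the fingers measure 130 mm over their backs; the gripper's body (75 mm by 190 mm) begins 47 mm behind the grasp point.
Start: joints at [-1.374, 0.342, 1.524, -0, 1.275, -0.146], TCP at [0.176, -0.494, 0.238] pointing down, gripper open.
Joint ranges: [-2.53, 2.53], [-0.77, 2.02], [0.04, 2.7], [-1, 4.14], [0.28, 2.66], [-3.11, 3.11]. Speed limits (rad/s): [2.57, 2.57, 3.14, 3.14, 3.14, 3.14].

INTERFACE

Orientations are given as a unit quaternion [x, y, z, w].
In Python, from bench import ctrl gives the robot as it stands.
- The arm moves only by the tool send_rows, never from a script. Its argument "motion" is a list that holds one entry, the list of rows, each a list of 7 numbers: the turn, a rotation vector about the tool's x, y, z in rad, then the shift along the tool's x, y, z in cm, then the finger opening in cm, from 0 to 9.18. A call has 1 to 10 rows; each row is the pose to reach, as a shift and turn from the pose measured when the call began, along the tool's axes at that moment; what a row does not reach only later rows make up. A row lasts 1/12 s, in which the tool goes at most 41.7 mm and 7.16 degrees, less where a joint would pass 70% of its speed; a pose out of reach is approached as far as the arm can. A call with a gripper value outside its range is refused whole. The fingers move at their own pace and stop on an object; the grip force is fixed at half the most. Time passes only in rows, so rows that repeat a pose let the fingers close. It gives the time, the measured TCP pose, the force and the opening at its end, in the units of the state.
- ctrl.observe(): the state, without advancing time (a new reading comes with each control period).
- ctrl.camera(name): name is "scene" or "top" or "wrist"; returns a dict with "image" (384x512x3 uint8, blue, green, red), "depth" (384x512 float32, m along the optical axis (not along the pixel's ray), 0 where there is no reading), "mtx" (3x3 intrinsics, pixels), "cam_to_world" (4x4, takes a point from camera to world coordinates); the wrist camera has in their place "hand_eye" (4x4, takes a point from camera to tool coordinates, whose origin is the TCP and whose axes are the flange's). Camera axes: x right, y down, z forward; pixel columns grow to the right and rows downward; lengths in m; the calibration is good to about 2 mm. A picture is of the moment at which its call begins: read the wrist's pose just before it.
- ctrl.sign_off(): hands the job in, once; it reports no verdict.
The state is a dict: "t": time; "qpos": joint angles; "joint_velocities": joint speeds; "joint_efforts": joint torques, N m; "eef_pos": TCP position; "tool_rot": TCP orientation; "contact_force": force on the tool from outside, world axes, zero at the start; "moment": the same for the moment, N m; "gripper_width": finger opening in m.
Only numpy, scipy, OpenCV 4.12 (cv2) and the standard library are available. Lean on these libraries where they do the work, as an engineer would, in place of code of your own. Each camera call takes 0.05 s, during which the arm holds its last target. There are 200 camera calls.

TASK

Get the analyser ready for a control run. Open the magazine's shutter, feed all the loose test cartridges into the magazine one after another, each pushing the last deeper, until none stands out from under the roof, and slide the shutter fully shut behind them. Also turn the sampler wheel until its empty pocket is under the loading port and stand the control vial in it, and leave the tube rack, reagent bottle and kit box where they are.

Things in the scene. Friction and masses are not known exactly. Their poses are not given: they have to be found in the camera images.
- cart1_center (a point): Centre (half-way up) of a white plastic test cartridge, a block 36 mm long (x) x 30 mm wide (y) x 24 mm high (z), about 30 g, silver foil strip on top (all sizes in this list are in mm); all five are alike, either end may go first, and some may be absent.
- cart2_center (a point): Centre of another cartridge, the same as cart1.
- cart3_center (a point): Centre of another cartridge, the same as cart1.
- cart4_center (a point): Centre of another cartridge, the same as cart1.
- cart5_center (a point): Centre of another cartridge, the same as cart1.
- vial_center (a point): Centre (half-way up) of the control vial: round, amber glass, 26 diameter and 60 tall, upright; the top 24 is a white screw cap of 24 diameter. Grip it by the cap when setting it in the wheel, for the cover leaves only the top 30 of it standing clear.
- mouth (a point): Mouth of the cartridge magazine: point on the channel floor (34 above the bench), mid channel, right below the front edge of the tube's roof. x points into the tube, y to the left, z up. The tube is 33 wide, 26.5 high and holds five cartridges end to end, 36 length along it; they slide freely. The shutter plate crosses 11.5 to 15.5 before the roof edge; before it lies the open tray, 105 long.
- tube_end (a point): Middle of the tube's closed end at floor height, 184 beyond the mouth; same axes. The tube's roof is 4 thick, its top 30.5 above the floor, with a clear strip along its middle. The full-height side walls begin 6 before the roof edge, so the last 6 are open at the top.
- tray (a point): Spot on the tray floor, mid channel, 58 before the roof edge, where a cartridge can be set down to be pushed in; same axes and height as the mouth. The side guides are 6 high, 39 apart here, and narrow to the tube's width between 47 and 18 before the roof edge; reach over them when gripping.
- shutter (a joint): Sliding shutter across the mouth, in m: 0 closed, 0.045 fully open; opens towards the mouth's +y, stays where it is left, slides with about 1 N.
- shutter_knob (a point): Round upright knob on top of the shutter plate, 15 diameter; this point is mid height of the knob, 36 above the channel floor; the knob's top is 9 higher and its foot 11 lower (the plate below it is 34 wide and 4 thick).
- wheel (a joint): Angle of the sampler wheel, rad, counter-clockwise from above; 0 (or a full turn) has the empty pocket below the loading port. Free to turn either way past a full turn; light friction, stays where it is left.
- hub (a point): Middle of the sampler wheel's grip bar, on the wheel's axis: bar 46 long (along this x) x 13 thick (along y), reaching 11 above and 19 below this point, standing up through the middle of the clear cover (the cover's top is 24 below this point). It turns with the wheel.
- pocket (a point): Centre of the floor of the wheel's one empty place, a square pocket 34 x 34 with 20 high walls, 73 from the wheel's axis. The five other places, at 60 degree steps, hold capped cups in round sleeves. Wheel and pockets lie under a fixed clear cover (top 30 above this floor).
- port (a point): Loading port: centre of the only opening in the clear cover through which a vial can pass, 48 x 50, at the height of the cover's top (70 above the bench), grey rim; same axes as the mouth. The wheel's axis lies 73 from it along +x.
- analyser: The analyser, fixed to the bench, on which magazine and sampler wheel sit side by side: white deck 390 (x) x 475 (y) and 30 high; tower 360 x 330 and 300 high at its right, from 290 to 620 along -y of this origin (on the bench). The wheel housing is 240 square round the hub, its cover 70 above the bench. x points to its back.
- rack: Bystander: white rack with capped blood tubes, 75 x 190 and 78 high, origin under its middle.
- reagent: Bystander: amber reagent bottle, 72 diameter, 150 tall, origin under its middle.
- kitbox: Bystander: closed white carton of test kits, 100 x 120 and 60 high, origin under its middle.

How it is judged:
On the way, in this order (a step that is already met when the one before it is completed fails the run):
1. the shutter is slid open (value of joint shutter above 0.036 m), for 0.1 s.
2. every cartridge is inside the magazine, none standing out from under the roof edge by more than 6 mm (x of cart1_center in the frame of mouth between 0.012 and 0.175 m and y of cart1_center in the frame of mouth between -0.008 and 0.008 m and z of cart1_center in the frame of mouth between 0.005 and 0.019 m and x of cart2_center in the frame of mouth between 0.012 and 0.175 m and y of cart2_center in the frame of mouth between -0.008 and 0.008 m and z of cart2_center in the frame of mouth between 0.005 and 0.019 m and x of cart3_center in the frame of mouth between 0.012 and 0.175 m and y of cart3_center in the frame of mouth between -0.008 and 0.008 m and z of cart3_center in the frame of mouth between 0.005 and 0.019 m and x of cart4_center in the frame of mouth between 0.012 and 0.175 m and y of cart4_center in the frame of mouth between -0.008 and 0.008 m and z of cart4_center in the frame of mouth between 0.005 and 0.019 m and x of cart5_center in the frame of mouth between 0.012 and 0.175 m and y of cart5_center in the frame of mouth between -0.008 and 0.008 m and z of cart5_center in the frame of mouth between 0.005 and 0.019 m), for 0.2 s.
3. the shutter is slid shut behind them (value of joint shutter below 0.004 m), for 0.2 s.
At the end, for the whole second after the job is handed in: All cartridges that are present lie in the magazine tube, flat on its floor, behind the shutter, which is shut (within 4 mm); the wheel's empty pocket is under the loading port (within 12 mm) and the control vial stands in it upright, on its floor (x of cart1_center in the frame of mouth between 0.004 and 0.175 m and y of cart1_center in the frame of mouth between -0.008 and 0.008 m and z of cart1_center in the frame of mouth between 0.005 and 0.019 m and x of cart2_center in the frame of mouth between 0.004 and 0.175 m and y of cart2_center in the frame of mouth between -0.008 and 0.008 m and z of cart2_center in the frame of mouth between 0.005 and 0.019 m and x of cart3_center in the frame of mouth between 0.004 and 0.175 m and y of cart3_center in the frame of mouth between -0.008 and 0.008 m and z of cart3_center in the frame of mouth between 0.005 and 0.019 m and x of cart4_center in the frame of mouth between 0.004 and 0.175 m and y of cart4_center in the frame of mouth between -0.008 and 0.008 m and z of cart4_center in the frame of mouth between 0.005 and 0.019 m and x of cart5_center in the frame of mouth between 0.004 and 0.175 m and y of cart5_center in the frame of mouth between -0.008 and 0.008 m and z of cart5_center in the frame of mouth between 0.005 and 0.019 m and value of joint shutter below 0.004 m and horizontal distance between pocket and port below 0.012 m and horizontal distance between vial_center and pocket below 0.009 m and z of vial_center in the frame of pocket between 0.026 and 0.034 m and angle between vial_center's own z axis and vertical below 0.12 rad); the robot touches nothing.
It fails at once if the tube rack is pushed more than 25 mm or tipped (distance of rack from where it was at the start of the episode above 0.025 m or angle between rack's own z axis and vertical above 0.3 rad).
It fails at once if the reagent bottle is pushed more than 25 mm or tipped (distance of reagent from where it was at the start of the episode above 0.025 m or angle between reagent's own z axis and vertical above 0.3 rad).
It fails at once if the kit box is pushed more than 25 mm or tipped (distance of kitbox from where it was at the start of the episode above 0.025 m or angle between kitbox's own z axis and vertical above 0.3 rad).
Of cart1, cart2, cart3, cart4, cart5 only 3 to 5 are there at a start; the rules pass over those that are not, and their reading is None.
At some moment in a run one of cart1, cart2, cart3, cart4, cart5 may be knocked a few centimetres aside while the robot is not near it.
It also fails if it takes over 210 s, if anything falls off the work surface, if the arm or the gripper's body presses on something with over 40 N, if the wrist force passes 120 N, or if a joint passes its speed limit or range.

## Working session

There is one attempt and no reset: what is moved stays moved. The work goes in short steps, Python scripts to look and compute and a tool call to move; the robot and the scene stay as the last step left them, time stands still between calls to the robot, and variables do not carry over. Pictures are saved under pics/ and viewed, about 12 in all and at most 16, crops included, and the job is handed in when it is done.

Besides the shell and the picture viewer there is one more tool, called after ">>>" by a JSON object that holds its "api" and its "payload". send_rows: Moves the arm, as the interface text tells. Its arguments: {"type":"object","properties":{"motion":{"type":"array","items":{"type":"array","items":{"type":"array","items":{"type":"number"}}}}},"required":["motion"]}

```bash
ls; mkdir -p pics; cat > h.py <<'E'
import numpy as np, cv2
from bench import ctrl
def cam(n):
    s=ctrl.observe(); c=ctrl.camera(n); 
    from scipy.spatial.transform import Rotation as R
    if n=="wrist":
        T=np.eye(4);T[:3,:3]=R.from_quat(s["tool_rot"]).as_matrix();T[:3,3]=s["eef_pos"]
        c["cam_to_world"]=T@np.array(c["hand_eye"])
    return c
def ray(c,u,v,z):
    M=np.array(c["cam_to_world"]);d=M[:3,:3]@np.linalg.inv(c["mtx"])@np.array([u,v,1.]);o=M[:3,3]
    return o+d*(z-o[2])/d[2]
def cloud(c):
    h,w=c["depth"].shape;u,v=np.meshgrid(np.arange(w),np.arange(h));d=c["depth"]
    p=np.stack([u*d,v*d,d],-1)@np.linalg.inv(c["mtx"]).T
    M=np.array(c["cam_to_world"]);return p@M[:3,:3].T+M[:3,3]
def save(c,f,box=None,k=1.5):
    im=c["image"]
    if box: im=im[box[1]:box[3],box[0]:box[2]]
    cv2.imwrite("pics/"+f,cv2.resize(im,None,fx=k,fy=k,interpolation=cv2.INTER_CUBIC))
E
python3 - <<'E'
from h import *
import pickle
print(ctrl.observe())
for n in("top","scene"):
    c=cam(n);pickle.dump(c,open(n+".pkl","wb"));save(c,n+"1.png");print(c["mtx"],c["cam_to_world"])
E
```

```text
pics
{'t': 0.0, 'qpos': array([-1.37400897e+00,  3.42719464e-01,  1.52499786e+00, -1.32138773e-05,
        1.27540953e+00, -1.46003416e-01]), 'joint_velocities': array([-0.00054224,  0.00026855,  0.00108865,  0.00152487,  0.00154808,
       -0.00123306]), 'joint_efforts': array([-4.74817516e-04, -4.31244600e+01, -2.44220763e+01,  7.14959647e-02,
        5.58614067e-02, -1.14956806e-04]), 'eef_pos': array([ 0.17640064, -0.49406759,  0.23705333]), 'tool_rot': array([ 9.85347114e-01,  1.70559307e-01, -2.57933916e-05, -7.66693344e-04]), 'contact_force': array([-0.13148042, -0.20132412,  0.90061138]), 'moment': array([ 0.02140494,  0.02913201, -0.00087489]), 'gripper_width': 0.09178333954145192}
[[376.34027003   0.         251.70875512]
 [  0.         376.34027003 190.91642735]
 [  0.           0.           1.        ]] [[ 0.02304623 -0.99719896  0.07115547  0.52355111]
 [-0.99965994 -0.02211738  0.01381433  0.1953053 ]
 [-0.01220186 -0.07144964 -0.99736957  1.16712771]
 [ 0.          0.          0.          1.        ]]
[[363.371381     0.         256.99824316]
 [  0.         363.371381   190.66727037]
 [  0.           0.           1.        ]] [[-0.22268875  0.66657488 -0.71139837  1.26834451]
 [ 0.97476038  0.14036161 -0.1736111   0.34922275]
 [-0.01587178 -0.73210419 -0.68100774  0.7314682 ]
 [ 0.          0.          0.          1.        ]]
```

View pics/top1.png

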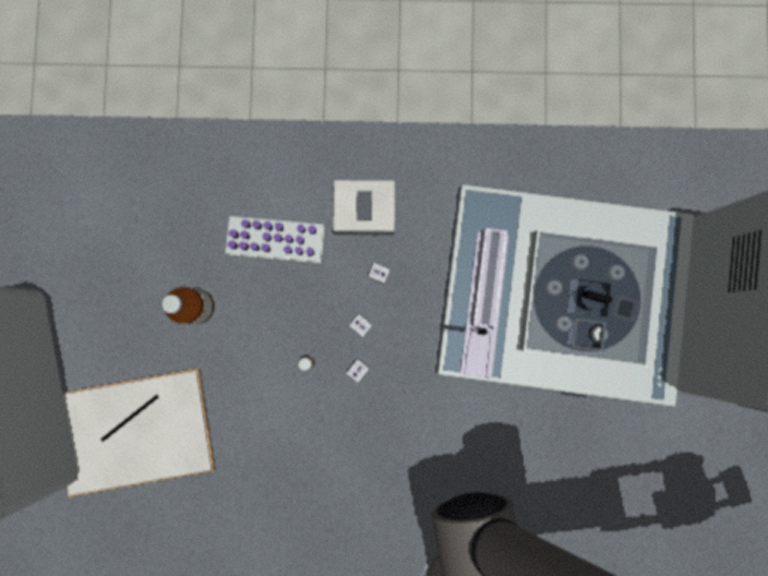

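View pics/scene1.png

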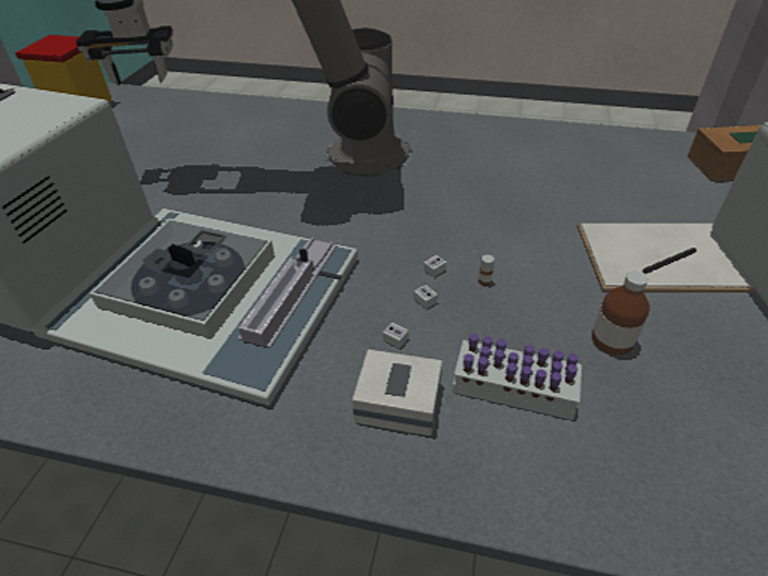

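Top view shows three cartridges, at about (379,272), (360,325) and (357,371), and the vial at (305,363). The shutter knob is at (482,330), the hub at (592,297) and the empty pocket at (625,308). The port is at (592,334), with a cup below it.

```bash
python3 - <<'E'
from h import *
import pickle
c=pickle.load(open("top.pkl","rb"));P=cloud(c);im=c["image"]
save(c,"crop1.png",(285,115,460,275),4.5)
hsv=cv2.cvtColor(im,cv2.COLOR_BGR2HSV)
m=((hsv[...,2]>150)&(hsv[...,1]<50)).astype(np.uint8)
m[:,290:]=0
m2=cv2.morphologyEx(m,cv2.MORPH_CLOSE,np.ones((5,5)))
for k in cv2.findContours(m2,0,2)[0]:
    a=cv2.contourArea(k)
    if 25<a<3000:
        r=cv2.minAreaRect(k);(u,v)=r[0]
        b=cv2.boxPoints(r)
        w=np.array([ray(c,x,y,.024)[:2] for x,y in b]);e=np.diff(w,axis=0)
        print(a,np.round(r[0],1),"w",ray(c,u,v,.024).round(3),"depthz",P[int(v),int(u)].round(3),"edges",np.linalg.norm(e,axis=1).round(3)[:2],np.degrees(np.arctan2(e[:,1],e[:,0])).round(0)[:2])
# vial
print("vial",ray(c,305/1.5,363/1.5,.06))
# deck edges: points in cloud w/ z~.03
z=P[...,2]
for zz in(.03,.07,.0645,.08):
    k=((abs(z-zz)<.006)&(np.arange(512)[None]>285)).astype(np.uint8)
    print(zz,k.sum())
k=((z>.02)&(np.arange(512)[None]>285)&(np.arange(512)[None]<450)&(np.arange(384)[:,None]>110)&(np.arange(384)[:,None]<280)).astype(np.uint8)
cs=max(cv2.findContours(k,0,2)[0],key=cv2.contourArea)
# left edge line fit, top edge line
q=cs[:,0,:];
L=np.array([ray(c,u,v,.03)[:2] for u,v in q if 135<v<240 and u<315])
print("left edge fit",cv2.fitLine(L.astype(np.float32),2,0,.01,.01).ravel(), L[L[:,0].argmax()],L[L[:,0].argmin()])
T=np.array([ray(c,u,v,.03)[:2] for u,v in q if 315<u<430 and v<150])
print("back edge",cv2.fitLine(T.astype(np.float32),2,0,.01,.01).ravel())
B=np.array([ray(c,u,v,.03)[:2] for u,v in q if 300<u<430 and v>230])
print("front edge",cv2.fitLine(B.astype(np.float32),2,0,.01,.01).ravel())
E
```

```text
102.5 [238.1 247. ] w [0.435 0.248 0.024] depthz [0.435 0.249 0.023] edges [0.036 0.03 ] [ -37. -127.]
41.5 [202.5 242.5] w [0.446 0.356 0.024] depthz [0.449 0.353 0.055] edges [0.021 0.021] [ -89. -178.]
104.5 [239.9 216.6] w [0.526 0.245 0.024] depthz [0.528 0.248 0.024] edges [0.03  0.036] [ -38. -128.]
89.5 [113.5 202. ] w [0.562 0.632 0.024] depthz [0.558 0.585 0.15 ] edges [0.034 0.031] [ -89. -177.]
96.5 [252.4 181.4] w [0.634 0.21  0.024] depthz [0.635 0.211 0.029] edges [0.03  0.035] [ -22. -112.]
1570.0 [182.9 159.1] w [0.698 0.425 0.024] depthz [0.695 0.422 0.05 ] edges [0.081 0.199] [ -3. -94.]
1295.0 [242.  136.5] w [0.772 0.245 0.024] depthz [0.766 0.243 0.062] edges [0.124 0.103] [ -89. -179.]
vial [0.44959819 0.34869587 0.06      ]
0.03 12144
0.07 6643
0.0645 5730
0.08 485
left edge fit [ 0.9938519  -0.11071766  0.614279    0.06815691] [0.7765702  0.04904428] [0.47783998 0.08417939]
back edge [ 0.11019997  0.9939094   0.796259   -0.15236236]
front edge [ 0.11400957  0.99347967  0.40855008 -0.14019737]
```

View pics/crop1.png

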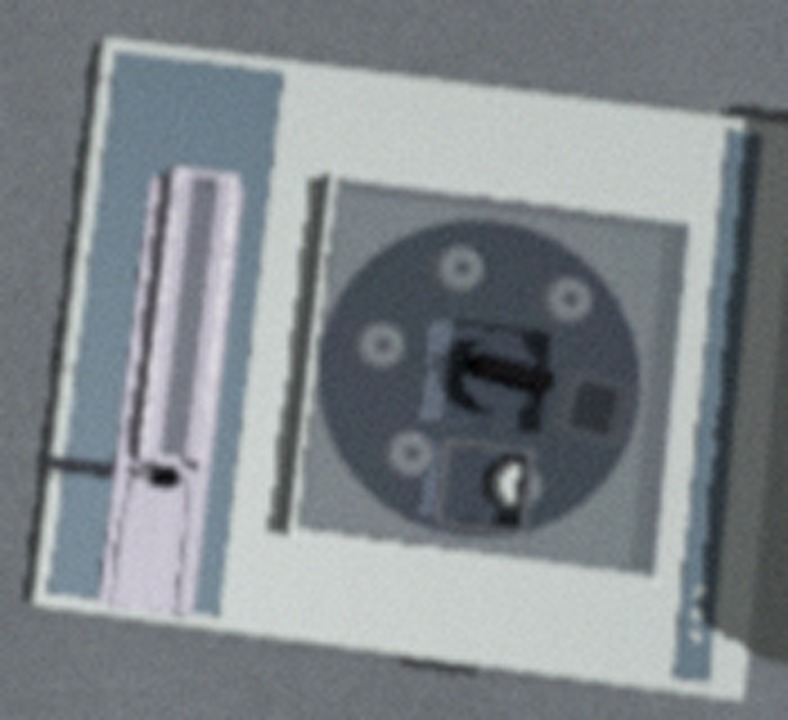

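Crop (4.5x, offset 285,115): knob at (162,476), hub bar centred near (505,368), port rim centre near (487,483), empty pocket (592,408). The tube's roof runs from y=170 to about 460.

```bash
cat >> h.py <<'E'
A=-.1107; ax=np.array([np.cos(A),np.sin(A)]); ay=np.array([-np.sin(A),np.cos(A)])
def state():
    s=ctrl.observe();x,y,z,w=s["tool_rot"];return s,2*np.arctan2(y,x)
def plan(*wps):
    """wps: (x,y,z,psi,note) world -> shifts(cm) & turn in present tool axes"""
    s,psi=state();p=s["eef_pos"];c_,s_=np.cos(psi),np.sin(psi)
    print("at",p.round(4),"psi",round(psi,3),"t",round(s["t"],2),"w",round(s["gripper_width"],4),"F",s["contact_force"].round(1))
    pp=p;ps=psi
    for x,y,z,f in wps:
        d=np.array([x,y,z])-p;t=[c_*d[0]+s_*d[1],s_*d[0]-c_*d[1],-d[2]]
        dq=(f-psi+np.pi)%(2*np.pi)-np.pi
        n=max(np.linalg.norm(np.array([x,y,z])-pp)/.0417,abs((f-ps+np.pi)%(2*np.pi)-np.pi)/.125)
        print("  turn z %.3f shift cm %.2f %.2f %.2f  rows>=%.1f"%(-dq,*(np.array(t)*100),n))
        pp=np.array([x,y,z]);ps=f
E
python3 - <<'E'
from h import *
import pickle
c=pickle.load(open("top.pkl","rb"))
f=lambda u,v,z:ray(c,285+u/4.5,115+v/4.5,z)
K=f(162,476,.079);H=f(505,368,.105);Pk=f(592,408,.058);Pt=f(487,483,.07);E=f(208,172,.0645)
print("knob",K,"hub",H,"pocket",Pk,"port",Pt,"tube end top",E)
for n,q in(("pocket-hub",Pk-H),("port-hub",Pt-H),("end-knob",E-K)): print(n,q[:2]@ax,q[:2]@ay,np.hypot(*q[:2]))
a=f(468,357,.105);b=f(550,382,.105);print("bar",a,b,np.arctan2(*(b-a)[[1,0]]))
plan((*K[:2],.20,A))
E
```

```text
knob [0.51951837 0.00913503 0.079     ] hub [ 0.5918773  -0.19966025  0.105     ] pocket [ 0.57006233 -0.27341098  0.058     ] port [ 0.51982322 -0.20083343  0.07      ] tube end top [ 0.71891614 -0.02146751  0.0645    ]
pocket-hub -0.013533896965338922 -0.07570928575513192 0.0769094423112054
port-hub -0.07148343023440269 -0.009126106277099614 0.07206362892512169
end-knob 0.2015580386934116 -0.008386940323652874 0.2017324558169243
bar [ 0.59825619 -0.17665576  0.105     ] [ 0.58374293 -0.2275911   0.105     ] -1.8483753597082835
at [ 0.1764 -0.4941  0.2371] psi 0.343 t 0.1 w 0.0916 F [-0.2  0.2 -0.4]
  turn z 0.454 shift cm 49.23 -35.86 3.71  rows>=14.6
```

>>> {"api": "send_rows", "payload": {"motion": [[[0, 0, 0.1, 14, -12, 0, 9], [0, 0, 0.454, 49, -36, 3, 9], [0, 0, 0.454, 49, -36, 3, 9], [0, 0, 0.454, 49, -36, 3, 9], [0, 0, 0.454, 49, -36, 3, 9], [0, 0, 0.454, 49, -36, 3, 9], [0, 0, 0.454, 49, -36, 3, 9], [0, 0, 0.454, 49, -36, 3, 9], [0, 0, 0.454, 49, -36, 3, 9], [0, 0, 0.454, 49, -36, 3, 9]]]}}

```text
t: 0.93
eef_pos: [0.4046, -0.1537, 0.2182]
tool_rot: [0.998, -0.056, -0.0, -0.001]
contact_force: [0.3, -0.4, 0.5]
gripper_width: 0.0898
```

```bash
python3 - <<'E'
from h import *
plan((.5195,.009,.22,A))
E
```

```text
at [ 0.4046 -0.1537  0.2182] psi -0.111 t 0.93 w 0.0898 F [ 0.3 -0.4  0.5]
  turn z -0.001 shift cm 9.61 -17.45 -0.18  rows>=4.8
```

>>> {"api": "send_rows", "payload": {"motion": [[[0, 0, 0, 8.0, -17.4, 0, 7], [0, 0, 0, 8.0, -17.4, 0, 7], [0, 0, 0, 8.0, -17.4, 0, 7], [0, 0, 0, 8.0, -17.4, 0, 7], [0, 0, 0, 8.0, -17.4, 0, 6], [0, 0, 0, 8.0, -17.4, 0, 5], [0, 0, 0, 8.0, -17.4, 0, 5]]]}}

```text
t: 1.52
eef_pos: [0.5034, 0.0115, 0.2177]
tool_rot: [0.999, -0.054, -0.001, -0.001]
contact_force: [-0.4, -0.7, -0.1]
gripper_width: 0.0546
```

```bash
python3 - <<'E'
from h import *
import pickle
s,_=state();print(s["eef_pos"],s["t"])
c=cam("wrist");pickle.dump(c,open("w1.pkl","wb"));save(c,"w1.png");print(c["cam_to_world"])
E
```

```text
[0.50340744 0.01151957 0.2176732 ] 1.5167
[[-0.10891284 -0.94439763 -0.31024364  0.58687801]
 [-0.99404894  0.10279224  0.03606179  0.00213712]
 [-0.00216603  0.31232496 -0.94997286  0.36490716]
 [ 0.          0.          0.          1.        ]]
```

View pics/w1.png

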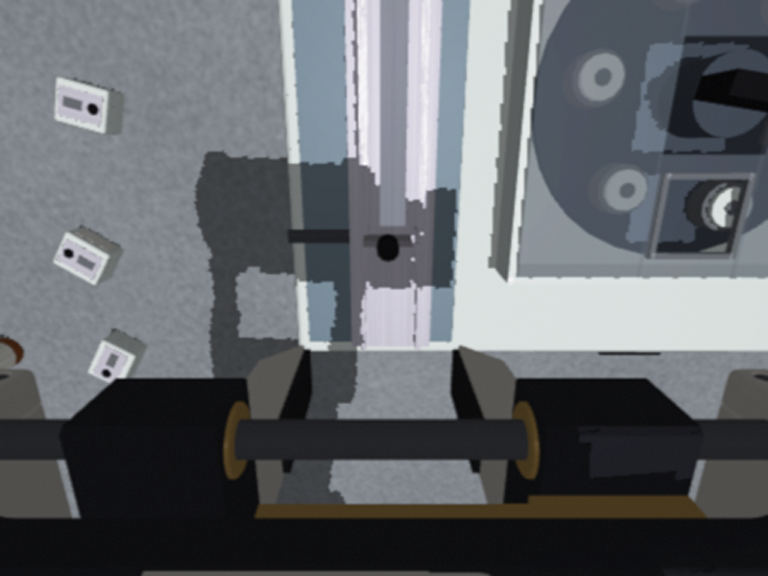

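The wrist view shows the knob top near (388,245) and the tray below it. The roof's clear strip is centred at about x=393 (rows 20 to 225), and the port rim corners are (668,175), (753,180), (738,258) and (652,256).

```bash
python3 - <<'E'
from h import *
import pickle
c=pickle.load(open("w1.pkl","rb"));P=cloud(c)
f=lambda u,v,z:ray(c,u/1.5,v/1.5,z)
def loc(p):return (p[:2]@ax).round(4),(p[:2]@ay).round(4)
K=f(388,244,.079)
print("knob",K,loc(K))
for n,u,v,z in(("strip far",393,30,.0645),("strip near",391.5,215,.0645),("roof edge",391,229,.0645),("tray L",361,300,.040),("tray R",429,300,.040),("tray mid front",396,345,.034)):
    p=f(u,v,z);print(n,p.round(4),loc(p))
pt=np.mean([f(*q,.07) for q in((668,175),(753,180),(738,258),(652,256))],0);print("port",pt,loc(pt))
print("depth K",P[163,258],P[162,258])
for v in range(130,170,3):print(v,P[v,262].round(4))
plan((*K[:2],.13,A),(*K[:2],.078,A))
E
```

```text
knob [0.52408635 0.00489797 0.079     ] (np.float64(0.5203), np.float64(0.0628))
strip far [ 0.6481 -0.0112  0.0645] (np.float64(0.6454), np.float64(0.0605))
strip near [0.5401 0.0007 0.0645] (np.float64(0.5368), np.float64(0.0604))
roof edge [0.5309 0.002  0.0645] (np.float64(0.5274), np.float64(0.0606))
tray L [0.4745 0.0303 0.04  ] (np.float64(0.4683), np.float64(0.0825))
tray R [ 0.4689 -0.0213  0.04  ] (np.float64(0.4684), np.float64(0.0307))
tray mid front [0.4314 0.0075 0.034 ] (np.float64(0.4279), np.float64(0.0551))
port [ 0.51681494 -0.20063936  0.07      ] (np.float64(0.5358), np.float64(-0.1423))
depth K [0.52386737 0.0055708  0.07917058] [0.52482323 0.00546915 0.079068  ]
130 [ 0.553  -0.0016  0.0643]
133 [ 0.55   -0.0013  0.0632]
136 [ 0.547  -0.001   0.0625]
139 [ 0.5443 -0.0007  0.0647]
142 [ 5.413e-01 -4.000e-04  6.400e-02]
145 [ 5.383e-01 -1.000e-04  6.370e-02]
148 [5.352e-01 2.000e-04 6.340e-02]
151 [5.269e-01 3.000e-04 3.430e-02]
154 [0.5235 0.0006 0.0339]
157 [0.5258 0.0011 0.0617]
160 [0.5263 0.0014 0.0789]
163 [0.5234 0.0017 0.0789]
166 [0.5205 0.002  0.0792]
169 [0.5178 0.0023 0.0802]
at [0.503  0.0105 0.2178] psi -0.11 t 1.57 w 0.052 F [0.2 1.  0.6]
  turn z 0.001 shift cm 2.16 0.32 8.78  rows>=2.2
  turn z 0.001 shift cm 2.16 0.32 13.98  rows>=1.2
```

>>> {"api": "send_rows", "payload": {"motion": [[[0, 0, 0, 2.1, 0.3, 8.8, 5], [0, 0, 0, 2.1, 0.3, 8.8, 5], [0, 0, 0, 2.1, 0.3, 8.8, 5], [0, 0, 0, 2.1, 0.3, 13.9, 5], [0, 0, 0, 2.1, 0.3, 13.9, 5], [0, 0, 0, 2.1, 0.3, 13.9, 1], [0, 0, 0, 2.1, 0.3, 13.9, 1], [0, 0, 0, 2.1, 0.3, 13.9, 1], [0, 0, 0, 2.1, 0.3, 13.9, 1], [0, 0, 0, 2.1, 0.3, 13.9, 1]]]}}

```text
t: 2.4
eef_pos: [0.5242, 0.0052, 0.0805]
tool_rot: [0.998, -0.055, 0.001, -0.0]
contact_force: [-0.5, 0.1, -0.4]
gripper_width: 0.0211
```

>>> {"api": "send_rows", "payload": {"motion": [[[0, 0, 0, 0, 0, 0.2, 1], [0, 0, 0, 0, 0, 0.2, 1], [0, 0, 0, 0, 0, 0.2, 1], [0, 0, 0, 0, -1.2, 0.2, 1], [0, 0, 0, 0, -2.4, 0.2, 1], [0, 0, 0, 0, -3.6, 0.2, 1], [0, 0, 0, 0, -4.6, 0.2, 1], [0, 0, 0, 0, -4.6, 0.2, 1], [0, 0, 0, 0, -4.6, 0.2, 1]]]}}

```text
t: 3.15
eef_pos: [0.5293, 0.0474, 0.0797]
tool_rot: [0.999, -0.054, 0.001, 0.003]
contact_force: [-3.5, -18.1, 7.6]
gripper_width: 0.0138
```

>>> {"api": "send_rows", "payload": {"motion": [[[0, 0, 0, 0, 0.2, 0, 1], [0, 0, 0, 0, 0.3, 0, 4.5], [0, 0, 0, 0, 0.3, 0, 4.5], [0, 0, 0, 0, 0.3, 0, 4.5], [0, 0, 0, 0, 0.3, -4, 4.5], [0, 0, 0, 0, 0.3, -8, 5.5], [0, 0, 0, 0, 0.3, -8, 5.5]]]}}

```text
t: 3.73
eef_pos: [0.5329, 0.0452, 0.1668]
tool_rot: [0.999, -0.053, 0.007, 0.003]
contact_force: [2.4, -0.7, 1.5]
gripper_width: 0.0488
```

```bash
cat >> h.py <<'E'
def carts(c):
    hsv=cv2.cvtColor(c["image"],cv2.COLOR_BGR2HSV)
    m=((hsv[...,2]>140)&(hsv[...,1]<50)).astype(np.uint8);m[:,290:]=0
    m=cv2.morphologyEx(m,cv2.MORPH_CLOSE,np.ones((5,5)));o=[]
    for k in cv2.findContours(m,0,2)[0]:
        if not 60<cv2.contourArea(k)<140: continue
        r=cv2.minAreaRect(k);p=ray(c,*r[0],.024)
        w=np.array([ray(c,x,y,.024)[:2] for x,y in cv2.boxPoints(r)]);e=np.diff(w,axis=0)[:2]
        l=np.linalg.norm(e,axis=1);i=l.argmax()
        if p[1]<.5: o.append((p,l,np.arctan2(e[i,1],e[i,0])%np.pi));print("cart",p.round(3),l.round(3),"long axis",round(o[-1][2],3))
    return o
E
python3 - <<'E'
from h import *
import pickle
c=pickle.load(open("w1.pkl","rb"))
for u,v in((88,105),(85,255),(112,358)):print(ray(c,u/1.5,v/1.5,.024).round(3))
c=cam("top");save(c,"top2.png",(200,100,460,300),3);o=carts(c)
plan((.435,.248,.12,.925),(.435,.248,.018,.925))
E
```

```text
[0.633 0.204 0.024]
[0.529 0.24  0.024]
[0.44  0.245 0.024]
cart [0.434 0.248 0.024] [0.039 0.032] long axis 2.488
cart [0.526 0.245 0.024] [0.033 0.038] long axis 0.921
cart [0.634 0.209 0.024] [0.033 0.038] long axis 1.232
at [0.5316 0.0453 0.1638] psi -0.107 t 3.78 w 0.0523 F [-0.2  0.   0.2]
  turn z -1.032 shift cm -11.76 -19.13 4.38  rows>=8.3
  turn z -1.032 shift cm -11.76 -19.13 14.58  rows>=2.4
```

View pics/top2.png

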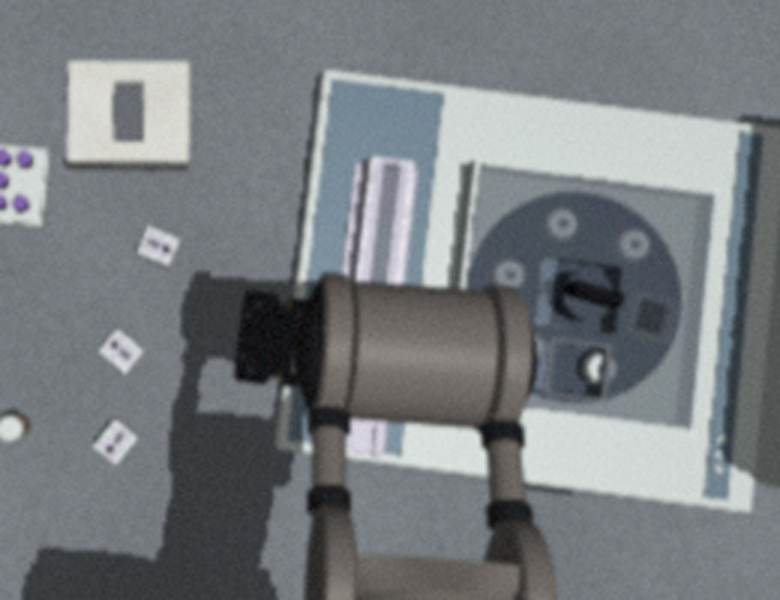

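The shutter was moved about 43 mm to its stop. The arm hides it here, but the three cartridges are still where they were, so I go to the nearest one.

>>> {"api": "send_rows", "payload": {"motion": [[[0, 0, -1.03, -11.7, -19.0, 2, 6], [0, 0, -1.03, -11.7, -19.0, 4.4, 6], [0, 0, -1.03, -11.7, -19.0, 4.4, 6], [0, 0, -1.03, -11.7, -19.0, 4.4, 6], [0, 0, -1.03, -11.7, -19.0, 4.4, 6], [0, 0, -1.03, -11.7, -19.0, 4.4, 6], [0, 0, -1.03, -11.7, -19.0, 4.4, 6], [0, 0, -1.03, -11.7, -19.0, 4.4, 6], [0, 0, -1.03, -11.7, -19.0, 4.4, 6], [0, 0, -1.03, -11.7, -19.0, 4.4, 6]]]}}

```text
t: 4.62
eef_pos: [0.4352, 0.2468, 0.1168]
tool_rot: [0.895, 0.446, 0.003, 0.005]
contact_force: [-0.1, -0.7, -0.7]
gripper_width: 0.0597
```

```bash
python3 - <<'E'
from h import *
print(ctrl.observe()["tool_rot"])
c=cam("wrist");save(c,"w2.png",None,1)
P=cloud(c);hsv=cv2.cvtColor(c["image"],cv2.COLOR_BGR2HSV)
m=(abs(P[...,2]-.024)<.005)&(hsv[...,2]>120)
n,l,st,ce=cv2.connectedComponentsWithStats(m.astype(np.uint8))
for i in range(1,n):
    if st[i,4]>150:
        q=P[l==i][:,:2].astype(np.float32);r=cv2.minAreaRect(q);print(st[i,4],ce[i].round(),np.round(r,3) if 0 else r)
plan((.437,.247,.018,.920))
E
```

```text
[0.89488879 0.44625287 0.00278804 0.00496518]
1997 [489.  86.] ((0.6331914663314819, 0.20999231934547424), (0.0363163948059082, 0.03095364198088646), 68.4112548828125)
1408 [346. 135.] ((0.5261745452880859, 0.24503964185714722), (0.03557903692126274, 0.03014896810054779), 50.70490646362305)
1178 [252. 197.] ((0.4351519048213959, 0.24870750308036804), (0.029503976926207542, 0.03599470108747482), 52.7917594909668)
194 [472. 267.] ((0.55727219581604, 0.07174626737833023), (0.00658238772302866, 0.020918771624565125), 82.46559143066406)
at [0.4354 0.2466 0.1169] psi 0.923 t 4.67 w 0.0601 F [ 0.4 -0.2 -0.2]
  turn z 0.003 shift cm 0.13 0.10 9.89  rows>=2.4
```

View pics/w2.png

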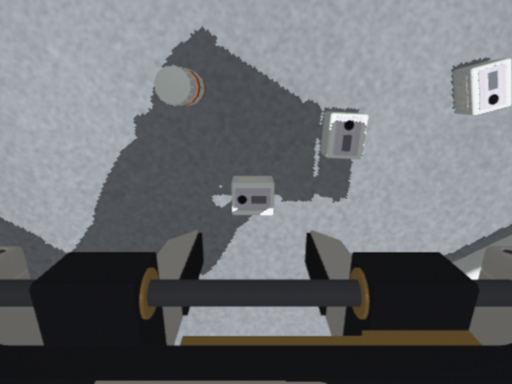

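Wrist view agrees with the top view. Cartridge A sits centred between the jaws at (252,197), and the vial is at (178,85).

>>> {"api": "send_rows", "payload": {"motion": [[[0, 0, 0, 0.15, -0.1, 4, 6], [0, 0, 0, 0.15, -0.1, 8, 6], [0, 0, 0, 0.15, -0.1, 9.9, 6], [0, 0, 0, 0.15, -0.1, 9.9, 6], [0, 0, 0, 0.15, -0.1, 9.9, 3], [0, 0, 0, 0.15, -0.1, 9.9, 3], [0, 0, 0, 0.15, -0.1, 9.9, 3], [0, 0, 0, 0.15, -0.1, 9.9, 3], [0, 0, 0, 0.15, -0.1, 9.9, 3], [0, 0, 0, 0.15, -0.1, 9.9, 3]]]}}

```text
t: 5.5
eef_pos: [0.4374, 0.2482, 0.0194]
tool_rot: [0.895, 0.445, 0.004, 0.005]
contact_force: [-0.1, -0.5, 7.3]
gripper_width: 0.0358
```

```bash
python3 - <<'E'
from h import *
s,psi=state();z=s["eef_pos"][2]
x,y=s["eef_pos"][:2]
plan((x,y,z+.1,psi),(.4788,.0078,z+.1,1.46),(.4788,.0078,z+.035,1.46))
print(s["qpos"])
E
```

```text
at [0.4374 0.2482 0.0194] psi 0.922 t 5.5 w 0.0358 F [-0.1 -0.5  7.3]
  turn z -0.000 shift cm 0.00 0.00 -10.00  rows>=2.4
  turn z -0.538 shift cm -16.66 17.81 -10.00  rows>=5.8
  turn z -0.538 shift cm -16.66 17.81 -3.50  rows>=1.6
[ 0.36933225  0.58894056  1.83883351 -0.01452396  0.70423857  1.02870368]
```

>>> {"api": "send_rows", "payload": {"motion": [[[0, 0, 0, 0, 0, -4, 3], [0, 0, 0, 0, 0, -8, 3], [0, 0, -0.2, -3, 3, -10, 3], [0, 0, -0.538, -16.7, 17.8, -10, 3], [0, 0, -0.538, -16.7, 17.8, -10, 3], [0, 0, -0.538, -16.7, 17.8, -10, 3], [0, 0, -0.538, -16.7, 17.8, -10, 3], [0, 0, -0.538, -16.7, 17.8, -10, 3], [0, 0, -0.538, -16.7, 17.8, -10, 3], [0, 0, -0.538, -16.7, 17.8, -10, 3]]]}}

```text
t: 6.33
eef_pos: [0.4783, 0.0041, 0.122]
tool_rot: [0.747, 0.665, 0.003, 0.007]
contact_force: [0.1, -1.3, -1.2]
gripper_width: 0.0358
```

```bash
python3 - <<'E'
from h import *
plan((.4788,.0078,.0545,1.46))
c=cam("wrist");save(c,"w3.png",None,1)
E
```

```text
at [0.4783 0.0041 0.122 ] psi 1.456 t 6.33 w 0.0358 F [ 0.1 -1.3 -1.2]
  turn z -0.004 shift cm 0.37 0.00 6.75  rows>=1.6
```

View pics/w3.png

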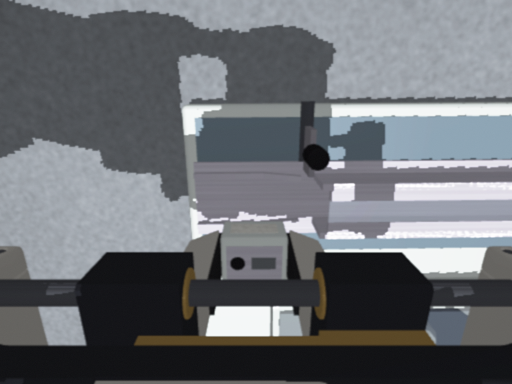

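The cartridge is held level over the tray, and the knob at (316,157) is clear to the left, so the shutter is open.

>>> {"api": "send_rows", "payload": {"motion": [[[0, 0, 0, 0.37, 0, 4, 3], [0, 0, 0, 0.37, 0, 6.7, 3], [0, 0, 0, 0.37, 0, 6.7, 3], [0, 0, 0, 0.37, 0, 6.7, 4.8], [0, 0, 0, 0.37, 0, 6.7, 4.8], [0, 0, 0, 0.37, 0, 6.7, 4.8], [0, 0, 0, 0.37, 0, 2, 4.8], [0, 0, 0, 0.37, -2, 0.5, 0], [0, 0, 0, 0.37, -4.8, 0.5, 0], [0, 0, 0, 0.37, -4.8, 0.5, 0]]]}}

```text
t: 7.22
eef_pos: [0.4264, 0.0163, 0.1174]
tool_rot: [0.746, 0.666, 0.003, 0.006]
contact_force: [-0.2, 0.1, -0.7]
gripper_width: 0.0324
```

```bash
cat >>h.py <<'E'
def blobs(c,z0,tol=.004,vmin=100):
    P=cloud(c);hsv=cv2.cvtColor(c["image"],cv2.COLOR_BGR2HSV)
    m=(abs(P[...,2]-z0)<tol)&(hsv[...,2]>vmin)
    n,l,st,ce=cv2.connectedComponentsWithStats(m.astype(np.uint8))
    for i in range(1,n):
        if 150<st[i,4]<12000:
            r=cv2.minAreaRect(P[l==i][:,:2].astype(np.float32));q=np.array(r[0])
            print(st[i,4],ce[i].round(),"w",q.round(4),"size",np.round(r[1],3),"ang",round(r[2],1),"loc",(q@ax).round(4),(q@ay).round(4))
def L(a,b): return a*ax+b*ay
E
python3 - <<'E'
from h import *
c=cam("wrist");save(c,"w4.png",None,1);blobs(c,.058)
a=L(.430,.0607);b=L(.512,.0607)
plan((*a,.09,1.46),(*a,.050,1.46),(*b,.050,1.46))
E
```

```text
440 [449. 191.] w [0.5722 0.0182] size [0.005 0.088] ang 86.8 loc 0.5666 0.0813
1601 [321. 214.] w [0.4764 0.0099] size [0.03  0.036] ang 83.6 loc 0.4724 0.0625
162 [446. 308.] w [ 0.5746 -0.0842] size [0.002 0.039] ang 83.4 loc 0.5803 -0.0202
at [0.4287 0.0159 0.1173] psi 1.457 t 7.27 w 0.0285 F [ 0.6 -0.4 -0.3]
  turn z -0.003 shift cm -0.24 0.57 2.73  rows>=0.7
  turn z -0.003 shift cm -0.24 0.57 6.73  rows>=1.0
  turn z -0.003 shift cm -0.21 8.77 6.73  rows>=2.0
```

View pics/w4.png

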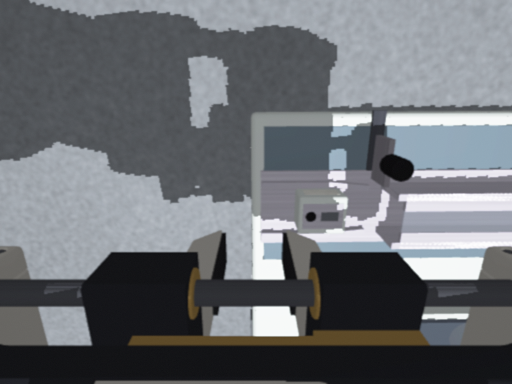

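>>> {"api": "send_rows", "payload": {"motion": [[[0, 0, 0, -0.2, 0.2, 2.7, 0], [0, 0, 0, -0.2, 0.2, 6.7, 0], [0, 0, 0, -0.2, 0.2, 6.7, 0], [0, 0, 0, -0.2, 2, 6.7, 0], [0, 0, 0, -0.2, 3.5, 6.7, 0], [0, 0, 0, -0.2, 5, 6.7, 0], [0, 0, 0, -0.2, 6.5, 6.7, 0], [0, 0, 0, -0.2, 8, 6.7, 0], [0, 0, 0, -0.2, 8, 6.7, 0]]]}}

```text
t: 8.02
eef_pos: [0.5127, 0.0039, 0.0532]
tool_rot: [0.746, 0.666, 0.005, 0.009]
contact_force: [-0.1, 0.3, -0.1]
gripper_width: 0.0004
```

```bash
python3 - <<'E'
from h import *
c=cam("wrist");save(c,"w5.png",None,1);blobs(c,.058)
s,_=state();print("loc",s["eef_pos"][:2]@ax,s["eef_pos"][:2]@ay)
plan()
E
```

```text
1494 [396. 224.] w [0.5899 0.0163] size [0.005 0.122] ang 85.8 loc 0.5845 0.0813
191 [235. 243.] w [0.5029 0.016 ] size [0.002 0.014] ang 84.9 loc 0.498 0.0714
177 [272. 243.] w [0.5227 0.0138] size [0.002 0.014] ang 83.5 loc 0.518 0.0714
loc 0.5069761741656635 0.060599222425148085
at [0.5106 0.0042 0.0527] psi 1.457 t 8.07 w 0.0005 F [-0.1  0.4 -0.4]
```

View pics/w5.png

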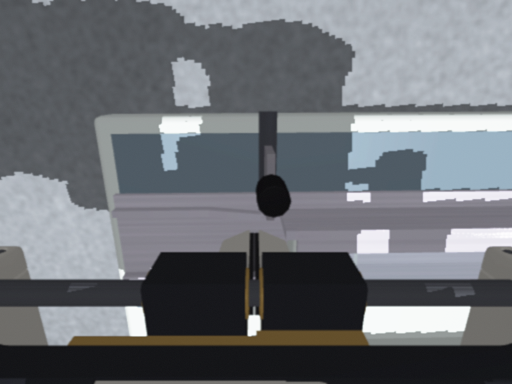

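>>> {"api": "send_rows", "payload": {"motion": [[[0, 0, 0, 0, -1, 0, 0], [0, 0, 0, 0, -2, -3, 0], [0, 0, 0, 0, -5, -7, 3], [0, 0, 0, 0, -8, -8, 6], [0, 0, 0, 0, -8, -8, 6], [0, 0, 0, 0, -8, -8, 6]]]}}

```text
t: 8.57
eef_pos: [0.4276, 0.0143, 0.1325]
tool_rot: [0.746, 0.666, 0.005, 0.008]
contact_force: [0.0, 0.9, -0.8]
gripper_width: 0.0225
```

```bash
python3 - <<'E'
from h import *
c=cam("wrist");save(c,"w6.png",None,1);blobs(c,.058)
P=cloud(c)
# profile along the channel mid line
M=np.linalg.inv(c["cam_to_world"])
for lx in np.arange(.49,.548,.003):
    w=L(lx,.070);q=M@np.array([*w,.058,1]);uv=c["mtx"]@(q[:3]/q[2]);u,v=uv[:2].astype(int)
    p=P[v,u];print(round(lx,3),(u,v),(p[:2]@ax).round(4),(p[:2]@ay).round(4),p[2].round(4))
c=cam("top");carts(c)
plan((.5262,.245,.11,2.456),(.5262,.245,.018,2.456))
E
```

```text
392 [442. 182.] w [0.5802 0.0173] size [0.005 0.104] ang 86.3 loc 0.5748 0.0813
212 [386. 207.] w [0.533  0.0013] size [0.027 0.004] ang 82.8 loc 0.5296 0.0601
0.49 (np.int64(338), np.int64(196)) 0.4972 0.0623 0.0337
0.493 (np.int64(342), np.int64(196)) 0.5005 0.0625 0.0343
0.496 (np.int64(346), np.int64(196)) 0.5038 0.0626 0.0347
0.499 (np.int64(349), np.int64(196)) 0.5063 0.0627 0.0351
0.502 (np.int64(353), np.int64(196)) 0.5104 0.062 0.0332
0.505 (np.int64(357), np.int64(196)) 0.5137 0.0623 0.034
0.508 (np.int64(361), np.int64(196)) 0.5175 0.062 0.0332
0.511 (np.int64(365), np.int64(196)) 0.5201 0.0626 0.0353
0.514 (np.int64(368), np.int64(196)) 0.5234 0.062 0.0336
0.517 (np.int64(372), np.int64(196)) 0.5267 0.0622 0.0342
0.52 (np.int64(376), np.int64(196)) 0.5283 0.0636 0.0384
0.523 (np.int64(380), np.int64(196)) 0.5284 0.066 0.0455
0.526 (np.int64(384), np.int64(196)) 0.5283 0.0685 0.0528
0.529 (np.int64(388), np.int64(196)) 0.5296 0.0698 0.0568
0.532 (np.int64(391), np.int64(196)) 0.5301 0.071 0.0603
0.535 (np.int64(395), np.int64(196)) 0.531 0.0725 0.0648
0.538 (np.int64(399), np.int64(196)) 0.5343 0.0724 0.0644
0.541 (np.int64(403), np.int64(196)) 0.5369 0.0726 0.0651
0.544 (np.int64(407), np.int64(196)) 0.541 0.0719 0.0633
0.547 (np.int64(410), np.int64(196)) 0.5421 0.0727 0.0655
cart [0.526 0.244 0.024] [0.032 0.039] long axis 0.81
cart [0.634 0.21  0.024] [0.032 0.038] long axis 1.127
at [0.4294 0.0139 0.1314] psi 1.457 t 8.67 w 0.0304 F [ 0.4 -1.1  0.3]
  turn z -0.999 shift cm 24.06 6.99 2.14  rows>=8.0
  turn z -0.999 shift cm 24.06 6.99 11.34  rows>=2.2
```

View pics/w6.png

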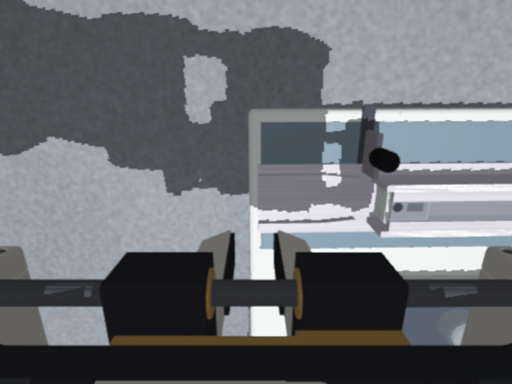

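The first cartridge is under the roof with its rear at local x 0.528; the roof edge is near 0.532. Now cartridge B.

>>> {"api": "send_rows", "payload": {"motion": [[[0, 0, -0.2, 4, 1, 0, 6], [0, 0, -1.0, 24.1, 7, 2.1, 6], [0, 0, -1.0, 24.1, 7, 2.1, 6], [0, 0, -1.0, 24.1, 7, 2.1, 6], [0, 0, -1.0, 24.1, 7, 2.1, 6], [0, 0, -1.0, 24.1, 7, 2.1, 6], [0, 0, -1.0, 24.1, 7, 2.1, 6], [0, 0, -1.0, 24.1, 7, 2.1, 6], [0, 0, -1.0, 24.1, 7, 2.1, 6], [0, 0, -1.0, 24.1, 7, 2.1, 6]]]}}

```text
t: 9.5
eef_pos: [0.5266, 0.2452, 0.1093]
tool_rot: [0.337, 0.941, -0.001, 0.008]
contact_force: [-0.7, 0.5, -0.7]
gripper_width: 0.0604
```

```bash
python3 - <<'E'
from h import *
c=cam("wrist");save(c,"w7.png",None,1);blobs(c,.024,.005,90)
plan((.5262,.245,.018,2.456))
E
```

```text
1310 [253. 201.] w [0.5257 0.2446] size [0.035 0.03 ] ang 51.6 loc 0.4955 0.3012
1714 [470. 226.] w [0.664  0.3705] size [0.086 0.022] ang 86.7 loc 0.619 0.4416
377 [ 48. 245.] w [0.4412 0.0822] size [0.034 0.016] ang 27.5 loc 0.4294 0.1304
494 [297. 313.] w [0.6403 0.2051] size [0.039 0.021] ang 52.0 loc 0.6138 0.2746
at [0.5266 0.2449 0.1098] psi 2.452 t 9.55 w 0.0605 F [ 0.2 -0.7 -0.4]
  turn z -0.004 shift cm 0.04 -0.02 9.18  rows>=2.2
```

>>> {"api": "send_rows", "payload": {"motion": [[[0, 0, 0, 0, 0, 4, 6], [0, 0, 0, 0, 0, 8, 6], [0, 0, 0, 0, 0, 9.1, 6], [0, 0, 0, 0, 0, 9.1, 5], [0, 0, 0, 0, 0, 9.1, 3], [0, 0, 0, 0, 0, 9.1, 3], [0, 0, 0, 0, 0, 9.1, 3], [0, 0, 0, 0, 0, 9.1, 3], [0, 0, 0, 0, 0, 9.1, 3], [0, 0, 0, 0, 0, 9.1, 3]]]}}

```text
t: 10.38
eef_pos: [0.5294, 0.2447, 0.021]
tool_rot: [0.338, 0.941, 0.001, 0.01]
contact_force: [0.6, 0.1, 7.1]
gripper_width: 0.0355
```

```bash
python3 - <<'E'
from h import *
s,psi=state();x,y,z=s["eef_pos"];a=L(.470,.0607)
plan((x,y,z+.1,psi),(*a,z+.1,1.46),(*a,z+.0355,1.46))
E
```

```text
at [0.5294 0.2447 0.021 ] psi 2.452 t 10.38 w 0.0355 F [0.6 0.1 7.1]
  turn z -0.000 shift cm 0.00 0.00 -10.00  rows>=2.4
  turn z 0.992 shift cm -10.74 -21.77 -10.00  rows>=7.9
  turn z 0.992 shift cm -10.74 -21.77 -3.55  rows>=1.5
```

>>> {"api": "send_rows", "payload": {"motion": [[[0, 0, 0, 0, 0, -4, 3], [0, 0, 0.1, 0, 0, -8, 3], [0, 0, 0.99, -10.7, -21.7, -10, 3], [0, 0, 0.99, -10.7, -21.7, -10, 3], [0, 0, 0.99, -10.7, -21.7, -10, 3], [0, 0, 0.99, -10.7, -21.7, -10, 3], [0, 0, 0.99, -10.7, -21.7, -10, 3], [0, 0, 0.99, -10.7, -21.7, -10, 3], [0, 0, 0.99, -10.7, -21.7, -10, 3], [0, 0, 0.99, -10.7, -21.7, -10, 3]]]}}

```text
t: 11.22
eef_pos: [0.4721, 0.008, 0.1222]
tool_rot: [0.747, 0.664, 0.006, 0.009]
contact_force: [0.7, 0.8, -0.1]
gripper_width: 0.0357
```

```bash
cat >>h.py <<'E'
from scipy.spatial.transform import Rotation as R
def plan(*wps):
    s,psi=state();p=s["eef_pos"];R0=R.from_quat(s["tool_rot"])
    print("at",p.round(4),"loc",(p[:2]@ax).round(4),(p[:2]@ay).round(4),"psi",round(psi,3),"t",round(s["t"],2),"w",round(s["gripper_width"],4),"F",s["contact_force"].round(1))
    pp=p;ps=psi
    for x,y,z,f in wps:
        d=np.array([x,y,z]);Rt=R.from_quat([np.cos(f/2),np.sin(f/2),0,0])
        n=max(np.linalg.norm(d-pp)/.0417,abs((f-ps+np.pi)%(2*np.pi)-np.pi)/.125)
        print("  turn",(R0.inv()*Rt).as_rotvec().round(3),"shift cm",(R0.inv().apply(d-p)*100).round(2),"rows>=%.1f"%n);pp=d;ps=f
E
python3 - <<'E'
from h import *
a=L(.470,.0607);plan((*a,.0565,1.46))
E
```

```text
at [0.4721 0.008  0.1222] loc 0.4684 0.0601 psi 1.454 t 11.22 w 0.0357 F [ 0.7  0.8 -0.1]
  turn [ 0.022  0.003 -0.006] shift cm [0.08 0.02 6.57] rows>=1.6
```

>>> {"api": "send_rows", "payload": {"motion": [[[0.022, 0, 0, 0.1, 0, 4, 3], [0.022, 0, 0, 0.1, 0, 6.6, 3], [0.022, 0, 0, 0.1, 0, 6.6, 3], [0.022, 0, 0, 0.1, 0, 6.6, 4.8], [0.022, 0, 0, 0.1, 0, 6.6, 4.8], [0.022, 0, 0, 0.1, 0, 6.6, 4.8], [0.022, 0, 0, 0.1, 0, 2, 4.8], [0.022, 0, 0, 0.1, -2, 0.5, 0], [0.022, 0, 0, 0.1, -4.6, 0.5, 0], [0.022, 0, 0, 0.1, -4.6, 0.5, 0]]]}}

```text
t: 12.05
eef_pos: [0.423, 0.0153, 0.1176]
tool_rot: [0.747, 0.665, -0.002, 0.001]
contact_force: [-0.6, 0.4, -1.8]
gripper_width: 0.0327
```

```bash
python3 - <<'E'
from h import *
c=cam("wrist");save(c,"w8.png",None,1);blobs(c,.058)
a=L(.426,.0607);b=L(.5105,.0607)
plan((*a,.052,1.46),(*b,.052,1.46))
E
```

```text
407 [451. 190.] w [0.5691 0.0185] size [0.005 0.081] ang 87.1 loc 0.5636 0.0813
1605 [321. 211.] w [0.472  0.0117] size [0.03  0.036] ang 83.3 loc 0.4679 0.0637
244 [404. 216.] w [0.5332 0.0019] size [0.027 0.004] ang 85.0 loc 0.5297 0.0608
163 [446. 308.] w [ 0.5696 -0.0838] size [0.002 0.039] ang 84.6 loc 0.5754 -0.0203
at [0.4251 0.0149 0.1175] loc 0.4209 0.0618 psi 1.455 t 12.1 w 0.0287 F [1.2 0.5 0.8]
  turn [ 0.001  0.003 -0.005] shift cm [-0.08  0.51  6.55] rows>=1.6
  turn [ 0.001  0.003 -0.005] shift cm [-0.04  8.96  6.56] rows>=2.0
```

>>> {"api": "send_rows", "payload": {"motion": [[[0, 0, 0, -0.1, 0.2, 3.5, 0], [0, 0, 0, -0.1, 0.2, 6.5, 0], [0, 0, 0, -0.1, 0.2, 6.5, 0], [0, 0, 0, -0.1, 2, 6.5, 0], [0, 0, 0, -0.1, 3.7, 6.5, 0], [0, 0, 0, -0.1, 5.4, 6.5, 0], [0, 0, 0, -0.1, 7.2, 6.5, 0], [0, 0, 0, -0.1, 8.9, 6.5, 0], [0, 0, 0, -0.1, 8.9, 6.5, 0], [0, 0, 0, -0.1, 8.9, 6.5, 0]]]}}

```text
t: 12.93
eef_pos: [0.514, 0.0034, 0.0534]
tool_rot: [0.747, 0.665, -0.0, 0.002]
contact_force: [-0.9, -0.8, -0.3]
gripper_width: 0.0003
```

>>> {"api": "send_rows", "payload": {"motion": [[[0, 0, 0, 0, -1, 0, 0], [0, 0, 0, 0, -2, -3, 0], [0, 0, 0, 0, -5, -7, 3], [0, 0, 0, 0, -8, -8, 6], [0, 0, 0, 0, -8, -8, 6], [0, 0, 0, 0, -8, -8, 6]]]}}

```text
t: 13.43
eef_pos: [0.4334, 0.0132, 0.1349]
tool_rot: [0.747, 0.665, 0.001, 0.003]
contact_force: [1.5, -0.2, 0.2]
gripper_width: 0.0224
```

```bash
cat >>h.py <<'E'
def rear(c):
    P=cloud(c);M=np.linalg.inv(c["cam_to_world"])
    for lx in np.arange(.517,.536,.003):
        w=L(lx,.070);q=M@np.array([*w,.058,1]);u,v=(c["mtx"]@(q[:3]/q[2]))[:2].astype(int)
        p=P[v,u];print("  ",(p[:2]@ax).round(4),(p[:2]@ay).round(4),p[2].round(4))
E
python3 - <<'E'
from h import *
c=cam("wrist");save(c,"w9.png",None,1);blobs(c,.058);rear(c)
carts(cam("top"))
plan((.6332,.21,.12,2.765))
E
```

```text
416 [440. 181.] w [0.5819 0.0171] size [0.005 0.107] ang 86.1 loc 0.5764 0.0813
   0.5263 0.0623 0.0344
   0.5289 0.0623 0.0343
   0.5323 0.0624 0.0345
   0.5346 0.0633 0.0373
   0.5342 0.0661 0.0458
   0.5296 0.0719 0.063
   0.5315 0.0722 0.0638
cart [0.634 0.209 0.024] [0.032 0.038] long axis 1.21
at [0.4348 0.0129 0.1336] loc 0.4307 0.0608 psi 1.455 t 13.53 w 0.0305 F [ 0.8 -0.5 -0. ]
  turn [ 1.00e-03  5.00e-03 -1.31e+00] shift cm [21.87 17.43  1.36] rows>=10.5
```

>>> {"api": "send_rows", "payload": {"motion": [[[0, 0, -1.31, 21.9, 17.4, 1.4, 6], [0, 0, -1.31, 21.9, 17.4, 1.4, 6], [0, 0, -1.31, 21.9, 17.4, 1.4, 6], [0, 0, -1.31, 21.9, 17.4, 1.4, 6], [0, 0, -1.31, 21.9, 17.4, 1.4, 6], [0, 0, -1.31, 21.9, 17.4, 1.4, 6], [0, 0, -1.31, 21.9, 17.4, 1.4, 6], [0, 0, -1.31, 21.9, 17.4, 1.4, 6], [0, 0, -1.31, 21.9, 17.4, 1.4, 6], [0, 0, -1.31, 21.9, 17.4, 1.4, 6]]]}}

```text
t: 14.37
eef_pos: [0.6332, 0.2109, 0.117]
tool_rot: [0.213, 0.977, -0.002, 0.001]
contact_force: [0.0, 0.8, -0.3]
gripper_width: 0.0596
```

```bash
python3 - <<'E'
from h import *
c=cam("wrist");save(c,"w10.png",None,1);blobs(c,.024,.005,90)
plan((.6332,.21,.019,2.765))
E
```

```text
2049 [ 48. 155.] w [0.5367 0.0743] size [0.006 0.171] ang 83.3 loc 0.5253 0.1332
2280 [439. 168.] w [0.6912 0.3725] size [0.095 0.075] ang 86.5 loc 0.6459 0.4466
1249 [253. 200.] w [0.6334 0.2097] size [0.036 0.03 ] ang 67.6 loc 0.6064 0.2784
at [0.6331 0.2106 0.1173] loc 0.606 0.2793 psi 2.72 t 14.42 w 0.06 F [-1.  -0.3  0.4]
  turn [-0.004  0.002 -0.045] shift cm [-0.01 -0.02  9.83] rows>=2.4
```

>>> {"api": "send_rows", "payload": {"motion": [[[0, 0, -0.03, 0, 0, 4, 6], [0, 0, -0.03, 0, 0, 8, 6], [0, 0, -0.03, 0, 0, 9.8, 6], [0, 0, -0.03, 0, 0, 9.8, 5], [0, 0, -0.03, 0, 0, 9.8, 3], [0, 0, -0.03, 0, 0, 9.8, 3], [0, 0, -0.03, 0, 0, 9.8, 3], [0, 0, -0.03, 0, 0, 9.8, 3], [0, 0, -0.03, 0, 0, 9.8, 3], [0, 0, -0.03, 0, 0, 9.8, 3]]]}}

```text
t: 15.25
eef_pos: [0.6336, 0.2103, 0.0201]
tool_rot: [0.195, 0.981, -0.002, 0.001]
contact_force: [0.3, -0.5, 2.4]
gripper_width: 0.0354
```

```bash
python3 - <<'E'
from h import *
s,psi=state();x,y,z=s["eef_pos"];a=L(.470,.0607)
plan((x,y,z+.1,psi),(*a,z+.1,1.46))
E
```

```text
at [0.6336 0.2103 0.0201] loc 0.6065 0.279 psi 2.749 t 15.25 w 0.0354 F [ 0.3 -0.5  2.4]
  turn [-0.003  0.004 -0.   ] shift cm [ -0.04  -0.03 -10.  ] rows>=2.4
  turn [-0.     0.005  1.289] shift cm [  7.01 -24.79  -9.95] rows>=10.3
```

>>> {"api": "send_rows", "payload": {"motion": [[[0, 0, 0, 0, 0, -4, 3], [0, 0, 0.1, 0, 0, -8, 3], [0, 0, 1.29, 7, -24.8, -10, 3], [0, 0, 1.29, 7, -24.8, -10, 3], [0, 0, 1.29, 7, -24.8, -10, 3], [0, 0, 1.29, 7, -24.8, -10, 3], [0, 0, 1.29, 7, -24.8, -10, 3], [0, 0, 1.29, 7, -24.8, -10, 3], [0, 0, 1.29, 7, -24.8, -10, 3], [0, 0, 1.29, 7, -24.8, -10, 3]]]}}

```text
t: 16.08
eef_pos: [0.4722, 0.0062, 0.1214]
tool_rot: [0.682, 0.731, -0.001, 0.002]
contact_force: [0.8, 0.8, -0.5]
gripper_width: 0.0357
```

```bash
python3 - <<'E'
from h import *
a=L(.470,.0607);plan((*a,.056,1.46))
E
```

```text
at [0.4722 0.0062 0.1214] loc 0.4687 0.0583 psi 1.64 t 16.08 w 0.0357 F [ 0.8  0.8 -0.5]
  turn [0.002 0.004 0.18 ] shift cm [0.24 0.16 6.54] rows>=1.6
```

>>> {"api": "send_rows", "payload": {"motion": [[[0, 0, 0.18, 0.25, 0.15, 0, 3], [0, 0, 0.18, 0.25, 0.15, 2.5, 3], [0, 0, 0.18, 0.25, 0.15, 6.5, 3], [0, 0, 0.18, 0.25, 0.15, 6.5, 3], [0, 0, 0.18, 0.25, 0.15, 6.5, 4.8], [0, 0, 0.18, 0.25, 0.15, 6.5, 4.8], [0, 0, 0.18, 0.25, 0.15, 6.5, 4.8], [0, 0, 0.18, 0.25, 0.15, 2, 4.8], [0, 0, 0.18, 0.25, 0.15, -1, 0], [0, 0, 0.18, 0.25, 0.15, -1, 0]]]}}

```text
t: 16.92
eef_pos: [0.477, 0.0086, 0.1381]
tool_rot: [0.745, 0.667, 0.003, 0.007]
contact_force: [1.4, 0.7, -0.4]
gripper_width: 0.0392
```

```bash
python3 - <<'E'
from h import *
a=L(.424,.0607);b=L(.511,.0607)
plan((*a,.11,1.46),(*a,.052,1.46),(*b,.052,1.46))
E
```

```text
at [0.477  0.0086 0.1381] loc 0.4731 0.0612 psi 1.46 t 16.92 w 0.0392 F [ 1.4  0.7 -0.4]
  turn [0.014 0.004 0.   ] shift cm [-0.04 -4.95  2.74] rows>=1.4
  turn [0.014 0.004 0.   ] shift cm [-0.01 -5.03  8.54] rows>=1.4
  turn [0.014 0.004 0.   ] shift cm [-0.01  3.66  8.67] rows>=2.1
```

>>> {"api": "send_rows", "payload": {"motion": [[[0.014, 0, 0, 0, -3, 0, 0], [0.014, 0, 0, 0, -5.2, 0, 0], [0.014, 0, 0, 0, -5.2, 2, 0], [0.014, 0, 0, 0, -5.2, 2, 0], [0.014, 0, 0, 0, -5.2, 2, 0], [0.014, 0, 0, 0, -5.2, 5.5, 0], [0.014, 0, 0, 0, -5.2, 8.6, 0], [0.014, 0, 0, 0, -5.2, 8.6, 0]]]}}

```text
t: 17.58
eef_pos: [0.4247, 0.0139, 0.0485]
tool_rot: [0.745, 0.667, -0.004, -0.001]
contact_force: [-1.8, -0.0, -0.3]
gripper_width: 0.0002
```

```bash
python3 - <<'E'
from h import *
b=L(.511,.0607)
plan((*b,.052,1.46));c=cam("wrist");blobs(c,.058)
E
```

```text
at [0.4247 0.0139 0.0485] loc 0.4206 0.0608 psi 1.46 t 17.58 w 0.0002 F [-1.8 -0.  -0.3]
  turn [-0.006  0.004 -0.   ] shift cm [-0.01  9.04 -0.41] rows>=2.2
206 [463. 166.] w [0.5256 0.0562] size [0.01  0.006] ang 77.0 loc 0.5162 0.114
438 [481. 232.] w [0.5422 0.02  ] size [0.006 0.028] ang 88.1 loc 0.5366 0.0798
1389 [354. 251.] w [0.4713 0.0121] size [0.022 0.036] ang 83.0 loc 0.4671 0.0641
213 [235. 247.] w [0.4149 0.0259] size [0.002 0.015] ang 83.1 loc 0.4095 0.0716
208 [273. 247.] w [0.4349 0.024 ] size [0.002 0.015] ang 82.6 loc 0.4296 0.0719
```

Now the last push, then retract and check.

>>> {"api": "send_rows", "payload": {"motion": [[[0, 0, 0, 0, 1.5, -0.3, 0], [0, 0, 0, 0, 3.2, -0.3, 0], [0, 0, 0, 0, 4.8, -0.3, 0], [0, 0, 0, 0, 6.4, -0.3, 0], [0, 0, 0, 0, 7.8, -0.3, 0], [0, 0, 0, 0, 9.0, -0.3, 0], [0, 0, 0, 0, 9.0, -0.3, 0], [0, 0, 0, 0, 9.0, -0.3, 0]]]}}

```text
t: 18.3
eef_pos: [0.5166, 0.0038, 0.0552]
tool_rot: [0.745, 0.667, -0.002, 0.001]
contact_force: [-0.2, -0.3, 1.0]
gripper_width: 0.0005
```

>>> {"api": "send_rows", "payload": {"motion": [[[0, 0, 0, 0, -1, 0, 0], [0, 0, 0, 0, -2, -3, 0], [0, 0, 0, 0, -5, -7, 3], [0, 0, 0, 0, -8, -8, 5], [0, 0, 0, 0, -8, -8, 5], [0, 0, 0, 0, -8, -8, 5]]]}}

```text
t: 18.8
eef_pos: [0.4362, 0.0132, 0.1373]
tool_rot: [0.745, 0.667, -0.001, 0.002]
contact_force: [0.3, -0.3, -0.2]
gripper_width: 0.0229
```

```bash
python3 - <<'E'
from h import *
c=cam("wrist");save(c,"w11.png",None,1.2);blobs(c,.058);rear(c);blobs(c,.079,.003,0)
t=cam("top");carts(t)
K=L(.5203,.0628+.0445)
plan((*K,.14,A),(*K,.078,A))
E
```

```text
413 [437. 182.] w [0.5837 0.0169] size [0.005 0.111] ang 86.1 loc 0.5783 0.0813
   0.5257 0.0618 0.033
   0.5289 0.0622 0.0339
   0.5307 0.0636 0.0382
   0.5311 0.066 0.0453
   0.5315 0.0676 0.0503
   0.5293 0.0718 0.0627
   0.5315 0.0725 0.0647
370 [375. 161.] w [0.5239 0.0445] size [0.015 0.014] ang 36.0 loc 0.5158 0.1021
at [0.4376 0.0129 0.1359] loc 0.4335 0.0612 psi 1.46 t 18.9 w 0.0308 F [ 0.5 -0.1 -0.1]
  turn [0.004 0.003 1.571] shift cm [ 4.61  8.68 -0.43] rows>=12.6
  turn [0.004 0.003 1.571] shift cm [4.64 8.68 5.77] rows>=1.5
```

View pics/w11.png

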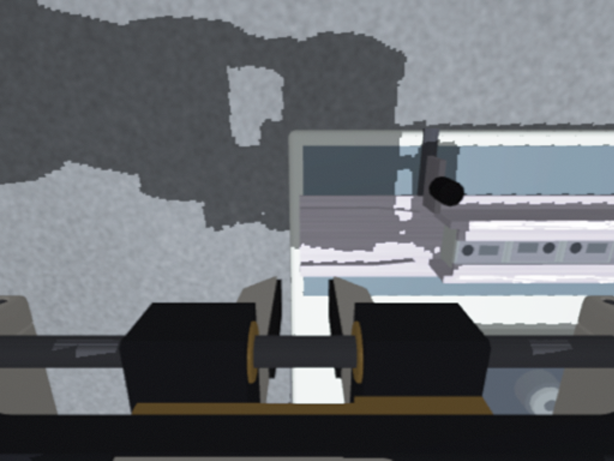

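All three cartridges are in the tube (row at y≈250), and the last rear face is at the roof edge, about 0.531. The tray is empty and the knob is at (446,190). Next, close the shutter.

>>> {"api": "send_rows", "payload": {"motion": [[[0, 0, 1.571, 4.6, 4, -1, 5], [0, 0, 1.571, 4.6, 8.7, -1, 5], [0, 0, 1.571, 4.6, 8.7, -1, 5], [0, 0, 1.571, 4.6, 8.7, -1, 5], [0, 0, 1.571, 4.6, 8.7, -1, 5], [0, 0, 1.571, 4.6, 8.7, -1, 5], [0, 0, 1.571, 4.6, 8.7, -1, 5], [0, 0, 1.571, 4.6, 8.7, -1, 5], [0, 0, 1.571, 4.6, 8.7, -1, 5], [0, 0, 1.571, 4.6, 8.7, -1, 5]]]}}

```text
t: 19.73
eef_pos: [0.5295, 0.049, 0.1445]
tool_rot: [0.994, 0.105, -0.001, 0.002]
contact_force: [1.2, 0.4, -0.2]
gripper_width: 0.0503
```

```bash
python3 - <<'E'
from h import *
c=cam("wrist");blobs(c,.079,.003,0);blobs(c,.0645,.003,90)
K=L(.5180,.1050)
plan((*K,.14,A),(*K,.078,A))
E
```

```text
290 [258. 217.] w [0.5246 0.0448] size [0.014 0.014] ang 11.2 loc 0.5165 0.1025
2555 [457. 142.] w [ 0.6    -0.0891] size [0.008 0.178] ang 84.0 loc 0.6062 -0.0223
at [0.5296 0.0489 0.1445] loc 0.5209 0.1072 psi 0.203 t 19.78 w 0.0501 F [ 0.   0.1 -0.5]
  turn [0.004 0.002 0.313] shift cm [-0.34  0.11  0.46] rows>=2.5
  turn [0.004 0.002 0.313] shift cm [-0.33  0.09  6.66] rows>=1.5
```

>>> {"api": "send_rows", "payload": {"motion": [[[0, 0, 0.31, -0.5, 0.27, 0.5, 5], [0, 0, 0.31, -0.5, 0.27, 0.5, 5], [0, 0, 0.31, -0.5, 0.27, 0.5, 5], [0, 0, 0.31, -0.5, 0.27, 4, 5], [0, 0, 0.31, -0.5, 0.27, 6.7, 4], [0, 0, 0.31, -0.5, 0.27, 6.7, 2], [0, 0, 0.31, -0.5, 0.27, 6.7, 1], [0, 0, 0.31, -0.5, 0.27, 6.7, 1], [0, 0, 0.31, -0.5, 0.27, 6.7, 1], [0, 0, 0.31, -0.5, 0.27, 6.7, 1]]]}}

```text
t: 20.62
eef_pos: [0.5259, 0.0451, 0.0781]
tool_rot: [0.999, -0.053, 0.0, 0.002]
contact_force: [0.6, -0.5, -1.3]
gripper_width: 0.0145
```

```bash
python3 - <<'E'
from h import *
plan((*L(.5168,.0605),.078,A))
E
```

```text
at [0.5259 0.0451 0.0781] loc 0.5177 0.1029 psi -0.106 t 20.62 w 0.0145 F [ 0.6 -0.5 -1.3]
  turn [ 0.004 -0.     0.004] shift cm [-0.11  4.24  0.02] rows>=1.0
```

>>> {"api": "send_rows", "payload": {"motion": [[[0, 0, 0, 0, 1.2, 0, 1], [0, 0, 0, 0, 2.4, 0, 1], [0, 0, 0, 0, 3.4, 0, 1], [0, 0, 0, 0, 4.1, 0, 1], [0, 0, 0, 0, 4.4, 0, 1], [0, 0, 0, 0, 4.4, 0, 1], [0, 0, 0, 0, 4.4, 0, 1]]]}}

```text
t: 21.2
eef_pos: [0.5212, 0.002, 0.0781]
tool_rot: [0.999, -0.054, 0.0, 0.001]
contact_force: [1.6, 8.4, -5.7]
gripper_width: 0.0139
```

```bash
python3 - <<'E'
from h import *
plan()
E
```

```text
at [0.5212 0.002  0.0781] loc 0.5178 0.0595 psi -0.108 t 21.2 w 0.0139 F [ 1.6  8.4 -5.7]
```

The stop is reached with 8 N of resistance. Release, rise, and hover for a look at the wheel.

>>> {"api": "send_rows", "payload": {"motion": [[[0, 0, 0, 0, 0, 0, 4], [0, 0, 0, 0, 0, 0, 4], [0, 0, 0, 0, 0, 0, 4], [0, 0, 0, 0, 0, -4, 4.5], [0, 0, 0, 0, 0, -8, 5], [0, 0, 0, 0, 6, -12, 6], [0, 0, 0, 0, 19, -12, 6], [0, 0, 0, 0, 19, -12, 6], [0, 0, 0, 0, 19, -12, 6], [0, 0, 0, 0, 19, -12, 6]]]}}

```text
t: 22.03
eef_pos: [0.5001, -0.1903, 0.1996]
tool_rot: [0.999, -0.055, 0.001, 0.002]
contact_force: [1.1, 0.2, 0.2]
gripper_width: 0.0602
```

```bash
python3 - <<'E'
from h import *
import pickle
plan();c=cam("wrist");pickle.dump(c,open("w12.pkl","wb"));save(c,"w12.png",None,1.5);blobs(c,.105,.003,0);blobs(c,.079,.003,0)
E
```

```text
at [ 0.5001 -0.1903  0.1996] loc 0.518 -0.1339 psi -0.109 t 22.03 w 0.0602 F [1.1 0.2 0.2]
1118 [261.  83.] w [ 0.591  -0.2063] size [0.046 0.013] ang 74.9 loc 0.6102 -0.1398
713 [496. 197.] w [ 0.4738 -0.3945] size [0.004 0.119] ang 84.5 loc 0.5145 -0.3397
1109 [487. 136.] w [ 0.5144 -0.3993] size [0.005 0.203] ang 84.3 loc 0.5554 -0.34
534 [263.  66.] w [ 0.6065 -0.2103] size [0.044 0.015] ang 74.7 loc 0.626 -0.142
621 [258. 102.] w [ 0.5764 -0.2021] size [0.044 0.017] ang 74.9 loc 0.5952 -0.1372
221 [ 46. 191.] w [0.5201 0.0024] size [0.014 0.015] ang 39.7 loc 0.5167 0.0598
```

View pics/w12.png

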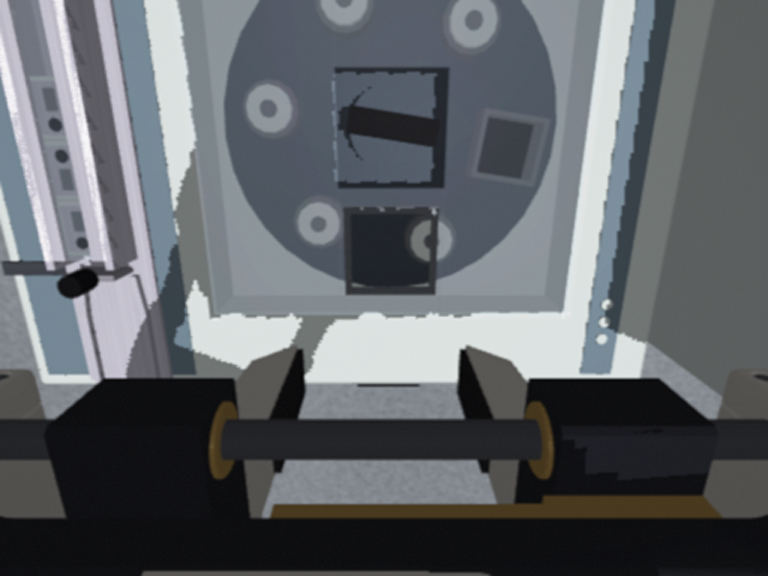

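```bash
python3 - <<'E'
from h import *
import pickle
c=pickle.load(open("w12.pkl","rb"));f=lambda u,v,z:ray(c,u/1.5,v/1.5,z)[:2]
H=np.array([.591,-.2063])
pt=np.mean([f(*q,.07) for q in((347,208),(435,208),(435,293),(347,293))],0)
pk=np.mean([f(*q,.06) for q in((483,108),(549,120),(535,187),(473,177))],0)
pi=np.mean([f(*q,.04) for q in((487,118),(536,124),(529,181),(476,175))],0)
for n,p in(("port",pt),("pkt rim",pk),("pkt floor",pi)):
    d=p-H;print(n,p,"loc",d@ax,d@ay,"r",np.hypot(*d),"ang",np.degrees(np.arctan2(d[1],d[0])))
t=np.arctan2(*(pi-H)[::-1]);tp=np.arctan2(*(-ax)[::-1]);print("turn to port deg (ccw)",np.degrees((tp-t+np.pi)%(2*np.pi)-np.pi))
# bar 74.9deg -> jaw axis perpendicular
for psi in(np.radians(74.9),np.radians(-105.1)):
    print("psi",psi);plan((*H,.13,psi),(*H,.087,psi))
print(ctrl.observe()["qpos"])
E
```

```text
port [ 0.51801492 -0.19904203] loc -0.07334015508868638 -0.0008494081003787082 r 0.07334507374427786 ang 174.3209135272461
pkt rim [ 0.57130907 -0.27741585] loc -0.01171394286352878 -0.07285588543839017 r 0.07379157472518016 ang -105.47662267146956
pkt floor [ 0.56992277 -0.28090557] loc -0.012706236892429938 -0.07647739187049027 r 0.07752573716695042 ang -105.77580860884551
turn to port deg (ccw) -80.56683418325265
psi 1.307251609743753
at [ 0.5001 -0.1951  0.2001] loc 0.5186 -0.1386 psi -0.112 t 22.08 w 0.06 F [ 0.7 -4.6  0.4]
  turn [ 0.008  0.002 -1.42 ] shift cm [9.14 0.05 7.04] rows>=11.4
  turn [ 0.008  0.002 -1.42 ] shift cm [ 9.12  0.02 11.34] rows>=1.0
psi -1.8343410438460404
at [ 0.5001 -0.1951  0.2001] loc 0.5186 -0.1386 psi -0.112 t 22.08 w 0.06 F [ 0.7 -4.6  0.4]
  turn [ 0.002 -0.008  1.722] shift cm [9.14 0.05 7.04] rows>=13.8
  turn [ 0.002 -0.008  1.722] shift cm [ 9.12  0.02 11.34] rows>=1.0
[-0.51190007  0.39354898  1.55506887 -0.0052624   1.18730253  1.17319025]
```

Hub at (0.591,-0.206), port measured 73.3 mm from it, and the pocket lies along the bar. The wheel must turn 81° clockwise.

>>> {"api": "send_rows", "payload": {"motion": [[[0, 0, -1.42, 9.1, 0, 6, 6], [0, 0, -1.42, 9.1, 0, 6, 6], [0, 0, -1.42, 9.1, 0, 6, 6], [0, 0, -1.42, 9.1, 0, 6, 6], [0, 0, -1.42, 9.1, 0, 6, 6], [0, 0, -1.42, 9.1, 0, 6, 6], [0, 0, -1.42, 9.1, 0, 6, 6], [0, 0, -1.42, 9.1, 0, 6, 6], [0, 0, -1.42, 9.1, 0, 6, 6], [0, 0, -1.42, 9.1, 0, 6, 6]]]}}

```text
t: 22.92
eef_pos: [0.5906, -0.206, 0.1407]
tool_rot: [0.84, 0.543, -0.001, 0.004]
contact_force: [0.1, 0.5, -0.1]
gripper_width: 0.0599
```

```bash
python3 - <<'E'
from h import *
plan((.591,-.2063,.13,1.307),(.591,-.2063,.088,1.307));blobs(cam("wrist"),.105,.004,0)
E
```

```text
at [ 0.5906 -0.206   0.1407] loc 0.6098 -0.1394 psi 1.148 t 22.92 w 0.0599 F [ 0.1  0.5 -0.1]
  turn [ 0.005  0.006 -0.159] shift cm [-0.01  0.04  1.07] rows>=1.3
  turn [ 0.005  0.006 -0.159] shift cm [0.01 0.02 5.27] rows>=1.0
1293 [255. 227.] w [ 0.5908 -0.2064] size [0.046 0.013] ang 74.9 loc 0.61 -0.1398
```

>>> {"api": "send_rows", "payload": {"motion": [[[0, 0, -0.16, 0, 0, 1, 6], [0, 0, -0.16, 0, 0, 2, 5], [0, 0, -0.16, 0, 0, 5.2, 5], [0, 0, -0.16, 0, 0, 5.2, 4], [0, 0, -0.16, 0, 0, 5.2, 1], [0, 0, -0.16, 0, 0, 5.2, 1], [0, 0, -0.16, 0, 0, 5.2, 1], [0, 0, -0.16, 0, 0, 5.2, 1], [0, 0, -0.16, 0, 0, 5.2, 1], [0, 0, -0.16, 0, 0, 5.2, 1]]]}}

```text
t: 23.8
eef_pos: [0.592, -0.2067, 0.0894]
tool_rot: [0.792, 0.611, -0.0, 0.005]
contact_force: [4.7, -0.9, -2.4]
gripper_width: 0.0123
```

```bash
python3 - <<'E'
from h import *
plan((.591,-.2063,.088,A))
E
```

```text
at [ 0.592  -0.2067  0.0894] loc 0.6112 -0.1401 psi 1.315 t 23.8 w 0.0123 F [ 4.7 -0.9 -2.4]
  turn [0.011 0.    1.426] shift cm [ 0.02 -0.11  0.14] rows>=11.4
```

Gripped. Turn in steps over two calls.

>>> {"api": "send_rows", "payload": {"motion": [[[0, 0, 0.1, 0, 0, 0, 1], [0, 0, 0.2, 0, 0, 0, 1], [0, 0, 0.3, 0, 0, 0, 1], [0, 0, 0.4, 0, 0, 0, 1], [0, 0, 0.5, 0, 0, 0, 1], [0, 0, 0.6, 0, 0, 0, 1], [0, 0, 0.7, 0, 0, 0, 1], [0, 0, 0.8, 0, 0, 0, 1], [0, 0, 0.8, 0, 0, 0, 1]]]}}

```text
t: 24.55
eef_pos: [0.592, -0.2067, 0.0894]
tool_rot: [0.968, 0.253, 0.002, 0.005]
contact_force: [2.8, -0.8, -2.3]
gripper_width: 0.0128
```

```bash
python3 - <<'E'
from h import *
plan((.591,-.2063,.088,A))
E
```

```text
at [ 0.592  -0.2067  0.0894] loc 0.6112 -0.1401 psi 0.511 t 24.55 w 0.0128 F [ 2.8 -0.8 -2.3]
  turn [ 0.009 -0.004  0.622] shift cm [-0.06 -0.09  0.14] rows>=5.0
```

>>> {"api": "send_rows", "payload": {"motion": [[[0, 0, 0.1, 0, 0, 0, 1], [0, 0, 0.2, 0, 0, 0, 1], [0, 0, 0.3, 0, 0, 0, 1], [0, 0, 0.4, 0, 0, 0, 1], [0, 0, 0.5, 0, 0, 0, 1], [0, 0, 0.6, 0, 0, 0, 1], [0, 0, 0.622, 0, 0, 0, 1], [0, 0, 0.622, 0, 0, 0, 1], [0, 0, 0.622, 0, 0, 0, 1]]]}}

```text
t: 25.3
eef_pos: [0.592, -0.2068, 0.0894]
tool_rot: [0.999, -0.054, 0.003, 0.004]
contact_force: [1.3, -1.5, -1.9]
gripper_width: 0.0129
```

>>> {"api": "send_rows", "payload": {"motion": [[[0, 0, 0, 0, 0, 0, 4], [0, 0, 0, 0, 0, 0, 4], [0, 0, 0, 0, 0, 0, 4], [0, 0, 0, -2, 0, -4, 5], [0, 0, 0, -9, 0, -8, 6], [0, 0, 0, -9, 0, -11, 6], [0, 0, 0, -9, 0, -11, 6], [0, 0, 0, -9, 0, -11, 6]]]}}

```text
t: 25.97
eef_pos: [0.5016, -0.1968, 0.2036]
tool_rot: [0.999, -0.054, 0.006, 0.006]
contact_force: [1.0, -1.1, 0.5]
gripper_width: 0.0589
```

```bash
python3 - <<'E'
from h import *
import pickle
plan();c=cam("wrist");pickle.dump(c,open("w13.pkl","wb"));save(c,"w13.png",None,1.5);blobs(c,.105,.003,0);blobs(c,.079,.003,0)
t=cam("top");pickle.dump(t,open("top3.pkl","wb"))
hsv=cv2.cvtColor(t["image"],cv2.COLOR_BGR2HSV);P=cloud(t);s=P[225:260,185:220].reshape(-1,3);s=s[s[:,2]>.045];print("vial",len(s),s.mean(0),s.max(0),s.min(0))
E
```

```text
at [ 0.5016 -0.1968  0.2036] loc 0.5203 -0.1402 psi -0.107 t 25.97 w 0.0589 F [ 1.  -1.1  0.5]
1047 [252.  86.] w [ 0.5914 -0.2063] size [0.013 0.045] ang 83.3 loc 0.6105 -0.1397
1069 [489. 168.] w [ 0.4989 -0.3977] size [0.005 0.172] ang 84.2 loc 0.5398 -0.3402
1218 [477. 120.] w [ 0.5253 -0.4005] size [0.005 0.225] ang 84.1 loc 0.5664 -0.34
582 [236.  90.] w [ 0.5925 -0.191 ] size [0.016 0.044] ang 83.2 loc 0.61 -0.1244
532 [268.  89.] w [ 0.5893 -0.2216] size [0.016 0.044] ang 84.1 loc 0.6101 -0.1551
219 [ 41. 193.] w [0.5197 0.0021] size [0.014 0.015] ang 38.9 loc 0.5163 0.0595
vial 65 [0.45309144 0.34332919 0.1093949 ] [0.52355111 0.36194447 1.16712771] [0.43724444 0.1953053  0.04587904]
```

View pics/w13.png

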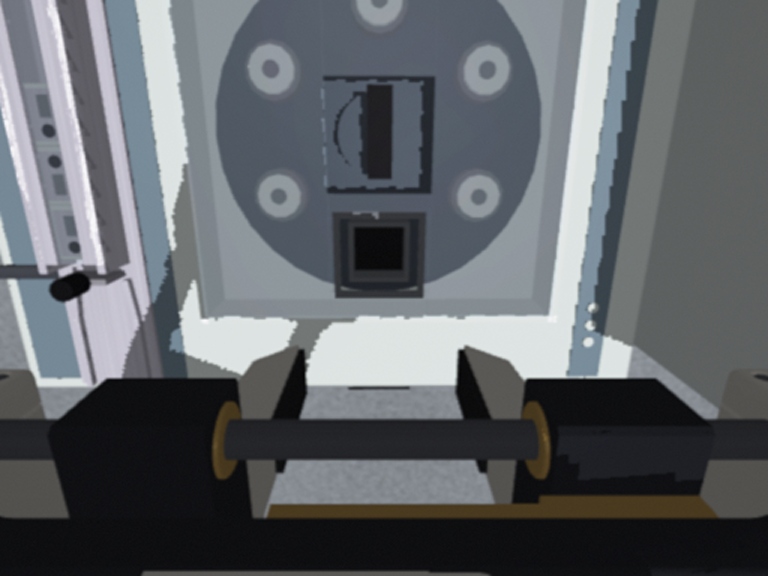

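The pocket now sits square under the port at (378,250), and the knob is still at its closed position. Next, the vial.

>>> {"api": "send_rows", "payload": {"motion": [[[0, 0, 0, -11, -53.7, 1, 6], [0, 0, 0, -11, -53.7, 1, 6], [0, 0, 0, -11, -53.7, 1, 6], [0, 0, 0, -11, -53.7, 1, 6], [0, 0, 0, -11, -53.7, 1, 6], [0, 0, 0, -11, -53.7, 1, 6], [0, 0, 0, -11, -53.7, 1, 6], [0, 0, 0, -11, -53.7, 1, 6], [0, 0, 0, -11, -53.7, 1, 6], [0, 0, 0, -11, -53.7, 1, 6]]]}}

```text
t: 26.9
eef_pos: [0.4621, 0.2208, 0.1859]
tool_rot: [0.999, -0.053, 0.003, 0.005]
contact_force: [1.8, -0.3, 0.8]
gripper_width: 0.0603
```

```bash
python3 - <<'E'
from h import *
plan((.4496,.3487,.16,A))
E
```

```text
at [0.4621 0.2208 0.1859] loc 0.4348 0.2705 psi -0.106 t 26.9 w 0.0603 F [ 1.8 -0.3  0.8]
  turn [ 0.01  -0.006  0.004] shift cm [ -2.61 -12.61   2.45] rows>=3.1
```

>>> {"api": "send_rows", "payload": {"motion": [[[0.01, -0.006, 0, -2.6, -12.6, 2.4, 6], [0.01, -0.006, 0, -2.6, -12.6, 2.4, 6], [0.01, -0.006, 0, -2.6, -12.6, 2.4, 6], [0.01, -0.006, 0, -2.6, -12.6, 2.4, 6], [0.01, -0.006, 0, -2.6, -12.6, 2.4, 6], [0.01, -0.006, 0, -2.6, -12.6, 2.4, 6]]]}}

```text
t: 27.4
eef_pos: [0.4493, 0.3484, 0.1589]
tool_rot: [0.999, -0.052, -0.001, 0.001]
contact_force: [-0.8, 0.1, 0.1]
gripper_width: 0.0599
```

```bash
python3 - <<'E'
from h import *
c=cam("wrist");save(c,"w14.png",None,1);blobs(c,.060,.004,60)
plan((.4496,.3487,.049,A))
E
```

```text
582 [251. 198.] w [0.4481 0.3504] size [0.024 0.024] ang 57.1 loc 0.4066 0.3978
at [0.4498 0.3477 0.1595] loc 0.4086 0.3952 psi -0.106 t 27.45 w 0.0606 F [ 0.2 -0.4 -0. ]
  turn [0.001 0.001 0.004] shift cm [-0.02 -0.11 11.05] rows>=2.7
```

View pics/w14.png

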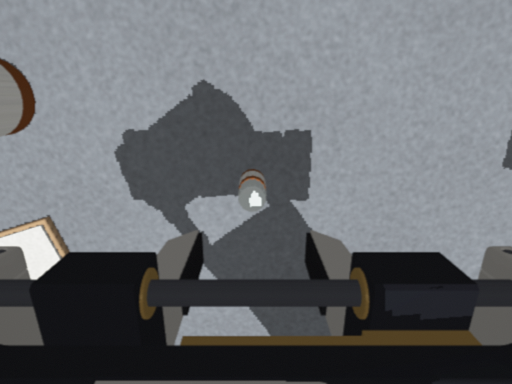

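The vial cap is centred between the jaws at (251,198), measured 24 mm across.

>>> {"api": "send_rows", "payload": {"motion": [[[0, 0, 0, -0.17, -0.25, 4, 5], [0, 0, 0, -0.17, -0.25, 8, 5], [0, 0, 0, -0.17, -0.25, 11, 5], [0, 0, 0, -0.17, -0.25, 11, 5], [0, 0, 0, -0.17, -0.25, 11, 3], [0, 0, 0, -0.17, -0.25, 11, 1.8], [0, 0, 0, -0.17, -0.25, 11, 1.8], [0, 0, 0, -0.17, -0.25, 11, 1.8], [0, 0, 0, -0.17, -0.25, 11, 1.8], [0, 0, 0, -0.17, -0.25, 11, 1.8]]]}}

```text
t: 28.28
eef_pos: [0.4493, 0.3506, 0.0514]
tool_rot: [0.999, -0.053, 0.001, -0.0]
contact_force: [0.0, -0.9, 6.8]
gripper_width: 0.0233
```

```bash
python3 - <<'E'
from h import *
s,psi=state();x,y,z=s["eef_pos"]
plan((x,y,z+.12,A),(.5184,-.1985,z+.12,A))
E
```

```text
at [0.4493 0.3506 0.0514] loc 0.4078 0.3981 psi -0.106 t 28.28 w 0.0233 F [ 0.  -0.9  6.8]
  turn [-0.001 -0.002  0.004] shift cm [ 3.0e-02 -1.0e-02 -1.2e+01] rows>=2.9
  turn [-0.001 -0.002  0.004] shift cm [ 12.72  53.86 -12.01] rows>=13.3
```

>>> {"api": "send_rows", "payload": {"motion": [[[0, 0, 0, 0, 0, -4, 1.8], [0, 0, 0, 0, 0, -8, 1.8], [0, 0, 0, 0.7, 3, -11.5, 1.8], [0, 0, 0, 12.7, 53.8, -12, 1.8], [0, 0, 0, 12.7, 53.8, -12, 1.8], [0, 0, 0, 12.7, 53.8, -12, 1.8], [0, 0, 0, 12.7, 53.8, -12, 1.8], [0, 0, 0, 12.7, 53.8, -12, 1.8], [0, 0, 0, 12.7, 53.8, -12, 1.8], [0, 0, 0, 12.7, 53.8, -12, 1.8]]]}}

```text
t: 29.12
eef_pos: [0.4889, 0.0321, 0.1683]
tool_rot: [0.999, -0.053, 0.002, -0.0]
contact_force: [1.4, 0.4, -0.2]
gripper_width: 0.0231
```

```bash
python3 - <<'E'
from h import *
plan((.5184,-.1985,.171,A))
E
```

```text
at [0.4889 0.0321 0.1683] loc 0.4824 0.0859 psi -0.106 t 29.12 w 0.0231 F [ 1.4  0.4 -0.2]
  turn [-0.001 -0.003  0.005] shift cm [ 5.37 22.62 -0.27] rows>=5.6
```

>>> {"api": "send_rows", "payload": {"motion": [[[0, 0, 0, 5.4, 22.6, -0.3, 1.8], [0, 0, 0, 5.4, 22.6, -0.3, 1.8], [0, 0, 0, 5.4, 22.6, -0.3, 1.8], [0, 0, 0, 5.4, 22.6, -0.3, 1.8], [0, 0, 0, 5.4, 22.6, -0.3, 1.8], [0, 0, 0, 5.4, 22.6, -0.3, 1.8], [0, 0, 0, 5.4, 22.6, -0.3, 1.8], [0, 0, 0, 5.4, 22.6, -0.3, 1.8], [0, 0, 0, 5.4, 22.6, -0.3, 1.8]]]}}

```text
t: 29.87
eef_pos: [0.5185, -0.1976, 0.1714]
tool_rot: [0.999, -0.053, 0.002, -0.001]
contact_force: [-0.8, -0.1, -1.5]
gripper_width: 0.0233
```

```bash
python3 - <<'E'
from h import *
c=cam("wrist");save(c,"w15.png",None,1.2)
blobs(c,.105,.003,0)
P=cloud(c);s=P[140:330,180:330].reshape(-1,3);
b=s[(abs(s[:,2]-.179)<.004)];print("cap pts",len(b),b[:,:2].min(0) if len(b) else 0,b[:,:2].max(0) if len(b) else 0)
plan((.5184,-.1985,.091,A))
E
```

```text
1314 [256. 110.] w [ 0.591  -0.2064] size [0.013 0.046] ang 84.6 loc 0.6102 -0.1399
cap pts 1969 [ 0.50702198 -0.22652906] [ 0.53198717 -0.17036015]
at [ 0.5185 -0.1971  0.1714] loc 0.5371 -0.1386 psi -0.105 t 29.92 w 0.0229 F [ 0.4 -0.2 -0.2]
  turn [-0.001 -0.003  0.006] shift cm [-0.02  0.15  8.04] rows>=1.9
```

View pics/w15.png

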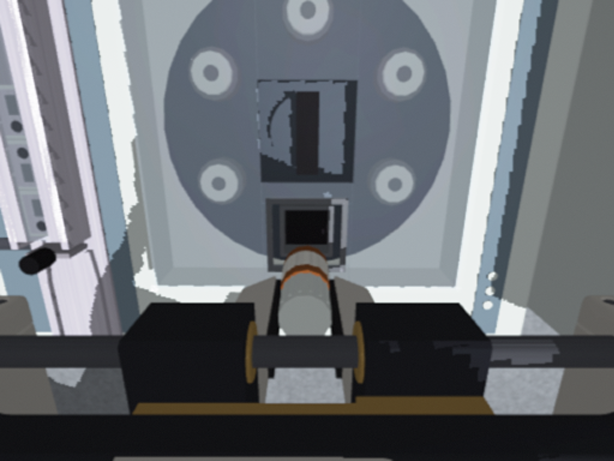

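The vial hangs straight above the pocket, so lower it slowly.

>>> {"api": "send_rows", "payload": {"motion": [[[0, 0, 0, -0.05, 0.13, 2.5, 1.8], [0, 0, 0, -0.05, 0.13, 4, 1.8], [0, 0, 0, -0.05, 0.13, 5.2, 1.8], [0, 0, 0, -0.05, 0.13, 6.4, 1.8], [0, 0, 0, -0.05, 0.13, 7.4, 1.8], [0, 0, 0, -0.05, 0.13, 7.9, 1.8], [0, 0, 0, -0.05, 0.13, 7.9, 1.8], [0, 0, 0, -0.05, 0.13, 7.9, 1.8]]]}}

```text
t: 30.58
eef_pos: [0.5184, -0.1978, 0.0927]
tool_rot: [0.999, -0.052, 0.002, -0.0]
contact_force: [0.3, -0.2, -0.7]
gripper_width: 0.0234
```

```bash
python3 - <<'E'
from h import *
plan((.5184,-.1985,.091,A))
E
```

```text
at [ 0.5184 -0.1978  0.0927] loc 0.5371 -0.1393 psi -0.104 t 30.58 w 0.0234 F [ 0.3 -0.2 -0.7]
  turn [-0.001 -0.003  0.007] shift cm [0.01 0.07 0.17] rows>=0.1
```

>>> {"api": "send_rows", "payload": {"motion": [[[0, 0, 0, 0, 0.05, 0.15, 1.8], [0, 0, 0, 0, 0.05, 0.15, 1.8], [0, 0, 0, 0, 0.05, 0.15, 4], [0, 0, 0, 0, 0.05, 0.15, 5], [0, 0, 0, 0, 0.05, 0.15, 5], [0, 0, 0, 0, 0.05, -4, 5], [0, 0, 0, 0, 0.05, -8, 5], [0, 0, 0, -2, 0.05, -12, 5], [0, 0, 0, -2, 0.05, -12, 5], [0, 0, 0, -2, 0.05, -12, 5]]]}}

```text
t: 31.42
eef_pos: [0.4986, -0.1968, 0.2155]
tool_rot: [0.999, -0.052, 0.004, 0.001]
contact_force: [1.1, -0.3, 0.2]
gripper_width: 0.0498
```

```bash
python3 - <<'E'
from h import *
plan();c=cam("wrist");save(c,"w16.png",None,1.2)
blobs(c,.100,.0025,60);blobs(c,.105,.003,0);blobs(c,.079,.003,0)
t=cam("top");carts(t)
E
```

```text
at [ 0.4986 -0.1968  0.2155] loc 0.5173 -0.1406 psi -0.104 t 31.42 w 0.0498 F [ 1.1 -0.3  0.2]
1011 [485. 133.] w [ 0.5171 -0.3996] size [0.004 0.209] ang 84.3 loc 0.5581 -0.34
535 [253. 172.] w [ 0.5174 -0.1978] size [0.023 0.023] ang 0.6 loc 0.5361 -0.1394
1152 [486. 145.] w [ 0.512  -0.3989] size [0.005 0.197] ang 84.5 loc 0.5529 -0.3399
954 [254.  84.] w [ 0.591  -0.2062] size [0.012 0.045] ang 84.1 loc 0.6101 -0.1397
1118 [472. 115.] w [ 0.525  -0.4002] size [0.005 0.225] ang 84.2 loc 0.566 -0.3397
544 [238.  85.] w [ 0.5932 -0.1907] size [0.016 0.043] ang 83.5 loc 0.6106 -0.124
525 [269.  85.] w [ 0.5899 -0.222 ] size [0.016 0.043] ang 84.5 loc 0.6108 -0.1554
202 [ 50. 185.] w [0.5203 0.0024] size [0.014 0.014] ang 84.8 loc 0.5169 0.0599
```

View pics/w16.png

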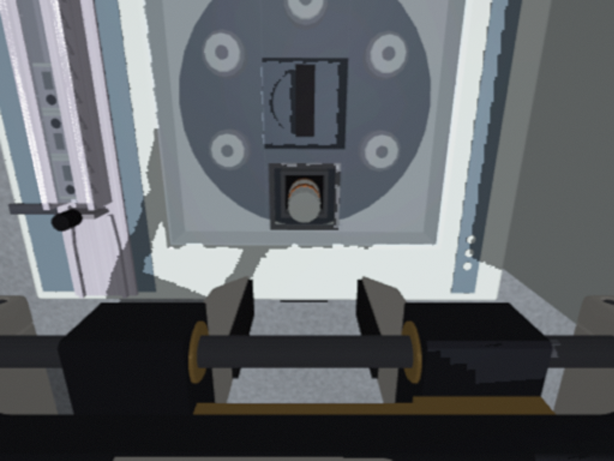

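The vial stands upright in the pocket at (304,200), cap top at 0.100 m. The shutter plate crosses the mouth at y≈210 with three cartridges behind it, and the gripper is clear of everything.

```bash
python3 -c "
from bench import ctrl
print(ctrl.sign_off())"
```

```text
the job is handed in; nothing more can be done
None
```

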